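# Press a mounted slide through the guard window

## Task

The slide carrier stands part-way out of the small bench press. With the fingertips, push it by its upright rear plate all the way in until it meets the stop, without lifting it; then reach down through the window in the press's guard and press the lever all the way down, without touching the guard. Finish while still holding the lever down with the fingers, and leave the three small things beside the press where they stand.

Things in the scene. Friction and masses are not known exactly. Their poses are not given: they have to be found in the camera images.
- press: Grey bench press fixed to the desk, base 220 x 150 x 10 mm. Origin on the desk; x points into the press (push direction, away from the robot, turned 0 to 34 degrees to its left), y left, z up. Base from x = -100 to 120 mm. Guide channel along x at y = 0: floor at z = 10 mm, rails at y = 27 to 35 mm either side, tops at z = 22 mm. Stop face at x = 75 mm. Low lips inside the guard hold the carrier's front down.
- guard: Grey sheet-metal hood on the rear of the press, fixed to it; same origin and axes. Covers x = 10 to 120 mm, y = -75 to 75 mm; flat top at z = 72 mm, 4 mm thick (74 mm high at the bead round its window). Sides and back closed, low slot in front for the carrier. Not to be touched; the carrier's rear plate stays in front of it.
- window (a point): Centre of the rectangular window in the guard's top, 72 mm above the desk; axes as the press. Clear opening 58 mm along x, 80 mm along y. The lever's touch plate lies centred below it.
- lever_plate: Black ridged touch plate of the lever, 36 mm (along x) by 40 mm (along y), 8 mm thick, on a steel arm, seen through the window. Origin at the centre of its upper face: 20 mm below the guard's top when up, about 34 mm below it when fully down. Axes as the press when the lever is up; it tilts with the lever.
- press_lever (a joint): Angle of the lever, rad: 0 up (where its spring returns it, and its start), 0.24 fully down at its stop. Its hinge is behind the plate, 57 mm from the plate's centre, so the plate goes down 13 to 14 mm. Pressing the plate's centre takes about 1.5 N to begin, 4 N at the bottom.
- carrier: Loose aluminium slide carrier in the channel, 0.2 kg, base 100 (x) x 50 (y) x 12 mm. Origin at centre of underside, axes as the press. Upright push plate at its rear: 46 mm wide, 8 mm thick, rear face at x = -50 mm, top 31 mm above the underside (41 mm above the desk). Starts with origin at x = -40 to -15 mm in the press frame; fully in at x = +25 mm. Sliding takes 1 to 3 N.
- cube: Black filter cube, 39 x 40 x 37 mm, loose, beside the press to its left; leave it alone. Origin at the centre of its underside.
- case: White round objective case with black lid, 45 mm diameter, 66 mm tall, loose, beside the press to its right; leave it alone. Origin at the centre of its underside.
- coverslips: Small white box with a blue lid, 30 x 30 x 16 mm, loose, to the left of the press's front; leave it alone. Origin at the centre of its underside.
Mind the look-alikes: they are no part of the job. Of the things like the carrier, leave any that is orange; of the rest the larger one is meant.

How it is judged:
On the way, in this order (a step that is already met when the one before it is completed fails the run):
1. the carrier is pushed in to the stop (x of carrier in the frame of press above 0.021 m), for 0.2 s.
2. the lever is pressed down with the fingers (x of carrier in the frame of press above 0.021 m and value of joint press_lever above 0.19 rad and contact force between lever_plate and the fingers above 0.5 N), for 0.2 s.
At the end, for the whole second after the job is handed in: the carrier lies in its channel within 4 mm of fully in, the lever is held at least 0.19 rad down (of 0.24) by the fingers, and the three small things are within 12 mm of where they stood (all of step 2 and z of carrier in the frame of press below 0.014 m and distance of each of cube, case, coverslips from where it was at the start of the episode below 0.012 m); the arm keeps its last pose, push and grip.
It fails at once if the robot touches the guard (contact force between guard and the arm above 0.5 N or contact force between guard and the fingers above 0.5 N).
It fails at once if the carrier is lifted more than 7 mm out of its channel (z of carrier in the frame of press above 0.017 m).
It fails at once if the lever is pressed before the carrier is in (value of joint press_lever above 0.1 rad and not (x of carrier in the frame of press above 0.021 m)).
It fails at once if a bystander is moved 12 mm or more, or tipped (distance of any of cube, case, coverslips from where it was at the start of the episode above 0.012 m or angle between any of cube, case, coverslips's own z axis and vertical above 0.35 rad).
It also fails if it takes over 40 s, if anything falls off the work surface, if the arm or the gripper's body presses on something with over 40 N, if the wrist force passes 120 N, or if a joint passes its speed limit or range.

## Robot

A 6-joint arm with a two-finger parallel gripper is mounted at the origin on a cart in front of the work surface, level with it; the furniture and walls round the work are solid. World frame = base frame: x ahead of the robot, y to its left, z up, the work surface at z = 0. Lengths are in m, angles in rad, forces in N, time in s.
With the tool pointing down it reaches from about 0.375 to 0.9 m from the base axis. Payload 3.1 kg.
Tool frame: the origin (TCP) lies between the finger pads; the fingertips stand 25 mm ahead of it and the grasp point (between the pads) lies 6 mm ahead of it (robot.tip_extent is the x of the fingertips in the tool frame, in m); x points along the fingers, y is the direction in which the jaws open and shut, and the axes are right-handed (so a half turn about x gives the same grasp; the last joint's range is limited). The gripper opens to 87 mm and grips with 3 to 60 N. Pads are 19 mm wide; open, the fingers measure 117 mm over their backs; the gripper's body (75 mm by 190 mm) begins 51 mm behind the grasp point.
Start: joints at [-0.178, 0.527, 1.433, -0, 1.181, -0.178], TCP at [0.625, 0, 0.221] pointing down, gripper open.
Joint ranges: [-3.08, 3.08], [-0.75, 2.2], [0.22, 2.44], [-1.43, 4.57], [0, 2.65], [-2.85, 2.85]. Speed limits (rad/s): [2.79, 2.79, 3.14, 3.14, 3.14, 3.14].

## Interface

Orientations are given as a unit quaternion [x, y, z, w].
In Python, from station import robot gives the robot as it stands. The module is installed in compiled form; this text tells all that it offers.
- The arm moves only by the tool send_rows, never from a script. Its argument "increments" is a list of rows, each a list of 7 numbers: the shift along the tool's x, y, z in units of 0.02 m (1.0 is 0.02 m), then the turn, a rotation vector about the tool's x, y, z in units of 1.5 rad (1.0 is 1.5 rad), then the opening, from 0 (shut) to 1 (fully open). A call has 1 to 8 rows; each row shifts and turns the commanded pose from where the row before left it, along the tool's axes as they then stand; what a row does not reach is not made up. A row lasts 1/10 s, in which the tool goes at most 50 mm and 8.59 degrees, less where a joint would pass 70% of its speed; a pose out of reach is approached as far as the arm can. A call with a number of a shift or a turn outside -1 to 1 is refused whole. A call with a gripper value outside its range is refused whole. The fingers move at their own pace and stop on an object; the grip force is fixed at half the most. Time passes only in rows, so rows that do not move let the fingers close. It gives the time, the measured TCP pose, the force and the opening at its end, in the units of the state.
- robot.get_state(): the state, without advancing time (a new reading comes with each control period).
- robot.camera(name): name is "scene" or "side" or "wrist"; returns a dict with "frame" (384x512x3 uint8, red, green, blue), "mtx" (3x3 intrinsics, pixels), "world_to_cam" (4x4, takes a point from world to camera coordinates). Camera axes: x right, y up, looking along -z (the intrinsics and any distortion apply to the point x, -y, -z); pixel columns grow to the right and rows downward; lengths in m; the calibration is good to about 2 mm. A picture is of the moment at which its call begins. There is no depth.
- robot.finish_job(): hands the job in, once; it reports no verdict.
Trained networks look in the newest picture that a camera, given by its name, has taken for a name from the list of things; names that differ only in an ending like _2 or _b are one class to them, and where a whole thing is asked for, a point or a joint stands for the part that bears it (a point fixed in the world has none). Each returns a list of dicts, best first, with "p" (0 to 1); they miss things now and then, are a little off and sometimes report something else, mostly with a low value. They report only what shows in the picture. A call takes as long as a camera call. They do not tell look-alikes from the thing itself.
- robot.spot_in(camera, name): "rect" ([left, top, right, bottom] in pixels, round what is visible of it).
- robot.place_of(camera, name): "uv" ([column, row] in pixels: a listed point, or the origin of a listed thing).
The state is a dict: "clock": time; "q": joint angles; "joint_velocities": joint speeds; "tau": joint torques, N m; "tool_pos": TCP position; "tool_rot": TCP orientation; "contact_force": force on the tool from outside, world axes, zero at the start; "ft_torque": the same for the moment, N m; "grip_width": opening from 0.0 (shut) to 1.0 (fully open).
Only numpy, scipy, OpenCV 4.12 (cv2) and the standard library are available. Lean on these libraries where they do the work, as an engineer would, in place of code of your own. Each camera call takes 0.05 s, during which the arm holds its last target.

## Working session

There is one attempt and no reset: what is moved stays moved. The work goes in short steps, Python scripts to look and compute and a tool call to move; the robot and the scene stay as the last step left them, time stands still between calls to the robot, and variables do not carry over. Pictures are saved under pics/ and viewed, and the job is handed in when it is done.

Besides the shell and the picture viewer there is one more tool, called after "Request:" in YAML: its name, and indented under it one key for each argument. send_rows: Moves the arm, as the interface text tells. Its arguments: {"type":"object","properties":{"increments":{"type":"array"}},"required":["increments"]}

```bash
mkdir -p pics; python3 - <<'E'
from station import robot
import cv2
s=robot.get_state();print(s)
for c in ["scene","side","wrist"]:
    d=robot.camera(c);cv2.imwrite(f"pics/a_{c}.png",d["frame"][:,:,::-1])
    print(c,d["mtx"].tolist(),d["world_to_cam"].round(4).tolist())
    for n in ["press","guard","window","lever_plate","carrier","cube","case","coverslips"]:
        print(n,[(x["uv"],round(x["p"],2)) for x in robot.place_of(c,n)],[(x["rect"],round(x["p"],2)) for x in robot.spot_in(c,n)] if n in("carrier","cube") else "")
E
```

```text
{'clock': 0.0, 'q': array([-1.78473907e-01,  5.28444078e-01,  1.43391763e+00,  5.37617477e-06,
        1.18137509e+00, -1.78491408e-01]), 'joint_velocities': array([-6.31238469e-05, -6.72496828e-04, -1.79125040e-03, -9.62955451e-04,
       -1.17806570e-04,  3.47079915e-04]), 'tau': array([-5.45745443e-04, -4.40045428e+01, -1.76593530e+01,  6.32597599e-02,
        5.83207863e-02, -1.53719384e-04]), 'tool_pos': array([6.24262126e-01, 1.80431090e-04, 2.19980326e-01]), 'tool_rot': array([ 0.49956494,  0.50062727, -0.50042676,  0.49937989]), 'contact_force': array([-0.05953276,  0.40844302,  0.15674229]), 'ft_torque': array([ 0.02527321, -0.00277229,  0.0320084 ]), 'grip_width': 0.9985868694097673}
scene [[426.01407207685776, 0.0, 258.03592837722834], [0.0, 426.01407207685776, 192.39187755007362], [0.0, 0.0, 1.0]] [[0.5278, -0.8493, 0.0132, -0.4042], [0.6275, 0.4003, 0.6679, -0.3391], [-0.5725, -0.3442, 0.7441, -0.9929], [0.0, 0.0, 0.0, 1.0]]
press [([282.6, 218.9], 0.7)] 
guard [] 
window [([283.7, 183.6], 0.76)] 
lever_plate [([281.5, 193.6], 0.71)] 
carrier [([351.0, 235.6], 0.92), ([2
[... 1015 characters left out ...]
, 307.9, 198.7], 0.38)]
case [([329.0, 242.0], 0.69)] 
coverslips [([219.4, 228.9], 0.65)] 
wrist [[268.417448355913, 0.0, 256.5297956920413], [0.0, 268.417448355913, 190.62068768907], [0.0, 0.0, 1.0]] [[1.0, -0.0002, 0.0007, -0.6249], [0.0003, 0.9642, -0.2652, 0.0308], [-0.0006, 0.2652, 0.9642, -0.3892], [0.0, 0.0, 0.0, 1.0]]
press [([214.4, 292.1], 0.61)] 
guard [([215.4, 293.6], 0.92)] 
window [] 
lever_plate [([239.2, 298.3], 0.52)] 
carrier [([199.6, 304.0], 0.72), ([130.8, 63.1], 0.65)] [([94.8, 23.6, 153.0, 96.5], 0.7), ([180.1, 289.6, 229.7, 304.3], 0.57), ([184.6, 230.9, 295.0, 303.9], 0.22)]
cube [([178.5, 218.5], 0.95)] [([155.7, 210.9, 190.3, 231.2], 0.82)]
case [] 
coverslips []
```

```bash
python3 - <<'E'
import cv2,numpy as np
a=cv2.imread("pics/a_scene.png");b=cv2.imread("pics/a_side.png")
a=cv2.resize(a[140:290,130:400],None,fx=2.9,fy=2.9,interpolation=2)[:,:]
cv2.imwrite("pics/a_sc2.png",a)
cv2.imwrite("pics/a_si2.png",cv2.resize(b[130:320,150:400],None,fx=3,fy=3,interpolation=2))
E
```

```text
(no output)
```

View pics/a_sc2.png

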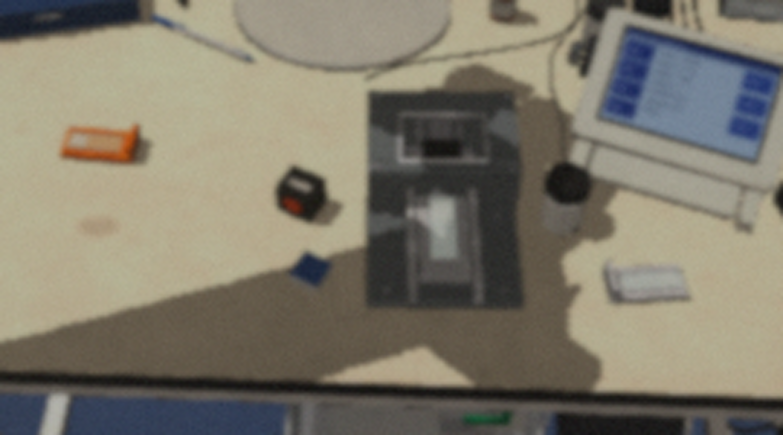

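View pics/a_si2.png

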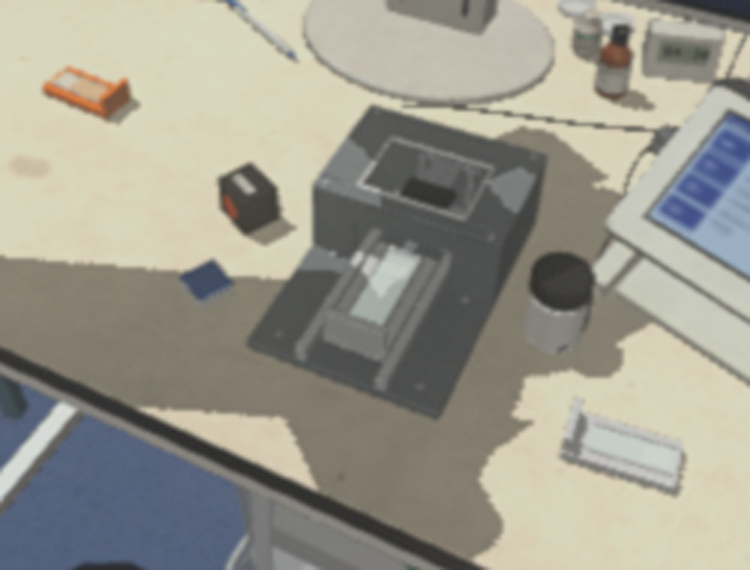

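View pics/a_wrist.png

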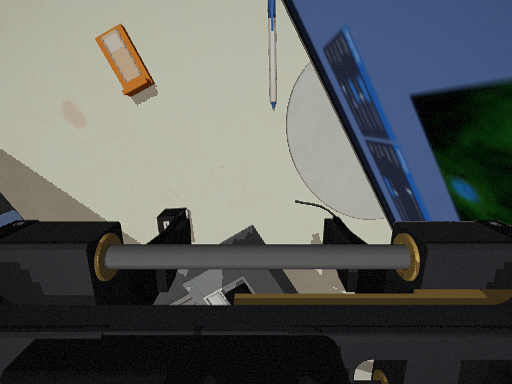

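The things like the carrier, in scene pixels, are:
- **(285,222):** silver, standing in the press channel.
- **(163,192):** orange, loose on the desk.
- **(351,236):** smaller silver, loose on the desk to the right.

The one in the channel is meant. It is not orange, it is the larger of the two silver ones, and it stands in the press; the enlarged crops confirm this. Next I fit the press pose from its corners.

```bash
cat > h.py <<'E'
from station import robot
import cv2,numpy as np
from scipy.optimize import least_squares
def proj(cam,P):
    P=np.atleast_2d(P);T=cam["world_to_cam"];c=P@T[:3,:3].T+T[:3,3]
    c=c*[1,-1,-1];u=c@cam["mtx"].T;return u[:,:2]/u[:,2:]
def P2W(p,L):
    x,y,t=p[:3];L=np.atleast_2d(L)/1000.;c,s=np.cos(t),np.sin(t)
    return np.c_[x+c*L[:,0]-s*L[:,1],y+s*L[:,0]+c*L[:,1],L[:,2]]
E
python3 - <<'E'
from h import *
C={n:robot.camera(n) for n in("scene","side")}
obs=[("side",(-100,75,10),(232.7,244.3)),("side",(-100,-75,10),(296.7,268.3)),("side",(10,75,72),(255.3,191)),("side",(120,75,72),(274.7,165.3)),("side",(120,-75,72),(332.3,181.7)),("side",(10,-75,72),(315,209.3)),
("scene",(-100,75,10),(256.6,245.2)),("scene",(-100,-75,10),(310.3,245.2)),("scene",(120,75,72),(256.9,171.7)),("scene",(120,-75,72),(307.9,171.7)),("scene",(10,-75,72),(309.7,197)),("scene",(10,75,72),(256.9,198))]
f=lambda p:np.concatenate([proj(C[c],P2W(p,L))[0]-np.array(o) for c,L,o in obs])
r=least_squares(f,[0.6,0,0.3],loss="soft_l1");print(r.x,np.degrees(r.x[2]));print(f(r.x).reshape(-1,2).round(1).tolist())
np.save("p.npy",r.x)
# window centre unknown: from nets + z
for c,uv in(("scene",(283.7,183.6)),("side",(293,187.2)),("side",(295.4,197.5)),("scene",(281.5,193.6))):
    z=72 if uv[1]<190 else 52
    g=least_squares(lambda q:proj(C[c],P2W(r.x,[q[0],q[1],z]))[0]-uv,[60,0]);print(c,"window/lever",g.x.round(1))
for c,uv in(("scene",(284.7,222)),("side",(279.4,229.6))):
    g=least_squares(lambda q:proj(C[c],P2W(r.x,[q[0],q[1],10]))[0]-uv,[0,0]);print(c,"carrier",g.x.round(1))
# overlay
k=4
for c,(x0,y0,x1,y1) in(("scene",(240,150,370,260)),("side",(210,150,350,280))):
    im=cv2.resize(C[c]["frame"][y0:y1,x0:x1,::-1],None,fx=k,fy=k,interpolation=2)
    def pl(L,col,closed=True):
        q=((proj(C[c],P2W(r.x,L))-[x0,y0]+.5)*k).astype(int);cv2.polylines(im,[q],closed,col,1)
    R=lambda a,b,cc,d,z:[(a,cc,z),(b,cc,z),(b,d,z),(a,d,z)]
    pl(R(-100,120,-75,75,10),(0,255,0));pl(R(10,120,-75,75,72),(0,0,255))
    wx=65
    pl(R(wx-29,wx+29,-40,40,74),(255,0,255));pl(R(-100,10,-35,-27,22),(255,255,0));pl(R(-100,10,27,35,22),(255,255,0))
    cx=-28
    pl([(cx-50,-23,10),(cx-50,23,10),(cx-50,23,41),(cx-50,-23,41)],(0,255,255))
    cv2.imwrite(f"pics/ov_{c}.png",im)
E
```

```text
[ 0.55661194 -0.21409109  0.55575063] 31.842165728505748
[[-0.8, -1.5], [-0.2, -0.9], [-1.4, 0.1], [-1.1, -1.3], [0.4, -0.7], [2.2, 2.1], [0.1, -0.6], [1.3, -0.1], [0.2, -0.4], [-0.3, 0.1], [1.0, 2.8], [0.2, 1.3]]
scene window/lever [71.1 -1.9]
side window/lever [60.3  0.1]
side window/lever [ 51.  -10.7]
scene window/lever [50.1  4.2]
scene carrier [-21.   -4.7]
side carrier [-20.1  -2.9]
```

View pics/ov_scene.png

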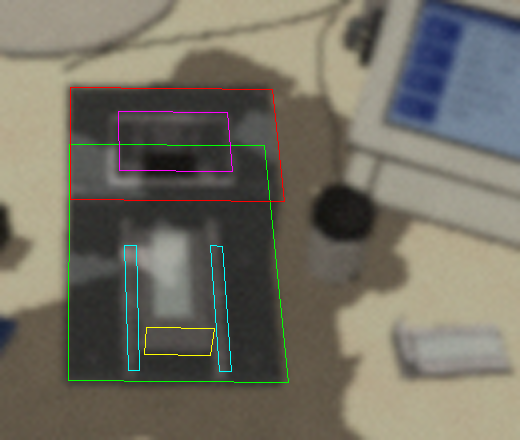

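View pics/ov_side.png

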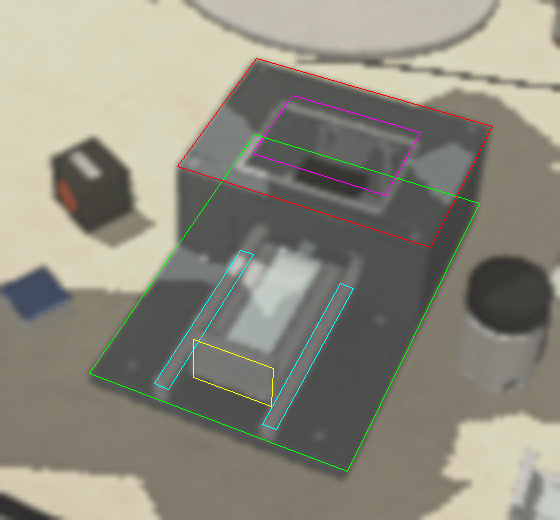

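The view shows the press turned about 32° with its centre near (0.557, -0.214) m. The corner picks are only good to a few mm, so I move the wrist camera in line with the press to refine.

Request:
send_rows:
  increments:
    - [0,0,0,0.0967,0,0,0]
    - [0,0,0,0.0967,0,0,0]
    - [0,0,0,0.0967,0,0,0]
    - [0,0,0,0.0967,0,0,0]
    - [0,0,0,0.0967,0,0,0]
    - [0,0,0,0.0967,0,0,0]
    - [0,0,0,0.0967,0,0,0]
    - [0,0,0.5,0,0,0,0]

```text
clock: 2.55
tool_pos: [0.6171, -0.005, 0.221]
tool_rot: [0.68, 0.194, -0.679, 0.194]
contact_force: [0.7, -0.4, 0.6]
grip_width: 0.361
```

Request:
send_rows:
  increments:
    - [0,0.5,1,0,0,0,0]
    - [0,0.6,1,0,0,0,0]
    - [0,0.6,1,0,0,0,0]
    - [0,0.6,1,0,0,0,0]
    - [0,0.6,1,0,0,0,0]
    - [0,0.6,1,0,0,0,0]
    - [0,0.6,1,0,0,0,0]
    - [0,0.6,1,0,0,0,0]

```text
clock: 3.35
tool_pos: [0.5288, -0.1704, 0.221]
tool_rot: [-0.68, -0.195, 0.68, -0.195]
contact_force: [0.6, -1.0, 0.2]
grip_width: 0.004
```

Request:
send_rows:
  increments:
    - [0,0.6,1,0,0,0,0]
    - [0,0.6,1,0,0,0,0]
    - [0,0.6,1,0,0,0,0]
    - [0,0.7,1,0,0,0,0]
    - [0,0.7,1,0,0,0,0]
    - [0,0,0,0,0,0,0]

```text
clock: 3.95
tool_pos: [0.4775, -0.2792, 0.2211]
tool_rot: [-0.68, -0.193, 0.68, -0.194]
contact_force: [-0.4, 0.2, -0.2]
grip_width: 0.002
```

```bash
python3 - <<'E'
from h import *
d=robot.camera("wrist");cv2.imwrite("pics/b_wrist.png",cv2.resize(d["frame"][:,:,::-1],(800,600),interpolation=2))
cv2.imwrite("b_raw.png",d["frame"][:,:,::-1]);np.savez("b.npz",mtx=d["mtx"],world_to_cam=d["world_to_cam"])
s=robot.get_state();print(s["clock"],s["tool_pos"],s["tool_rot"],s["q"])
for n in ["press","guard","window","lever_plate","carrier"]:
    print(n,[(x["uv"],round(x["p"],2)) for x in robot.place_of("wrist",n)])
E
```

```text
4.0 [ 0.47789928 -0.27760963  0.22099105] [-0.68003965 -0.19382406  0.6800609  -0.1936375 ] [-7.28534410e-01  4.30288530e-01  1.61530624e+00  1.30197008e-04
  1.09623684e+00  2.87151354e-01]
press [([245.6, 95.8], 0.72)]
guard [([241.7, 94.8], 0.74)]
window []
lever_plate [([243.7, 35.0], 0.64)]
carrier [([242.9, 115.1], 0.86), ([381.0, 148.6], 0.68)]
```

View pics/b_wrist.png

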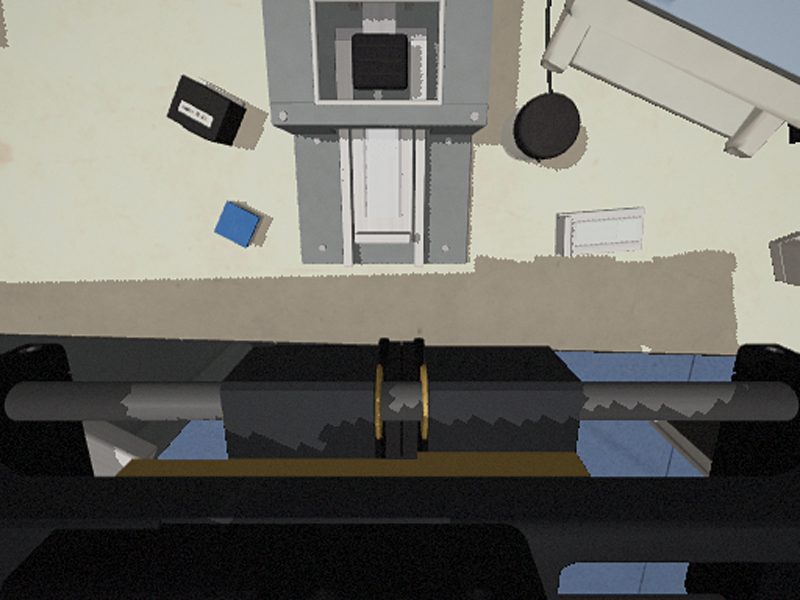

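Excellent view: the press is almost aligned, carrier rear plate near (384,238) of the 800-wide picture, window (315–442, 0–103). I zoom in for corners.

```bash
python3 - <<'E'
import cv2
a=cv2.imread("b_raw.png")[0:172,160:330]
a=cv2.resize(a,None,fx=4.6,fy=3.4,interpolation=0)
a=cv2.imread("b_raw.png")
cv2.imwrite("pics/b1.png",cv2.resize(a[0:90,160:320],None,fx=5,fy=5,interpolation=0))
cv2.imwrite("pics/b2.png",cv2.resize(a[70:178,180:316],None,fx=5,fy=5,interpolation=0))
E
```

```text
(no output)
```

View pics/b1.png

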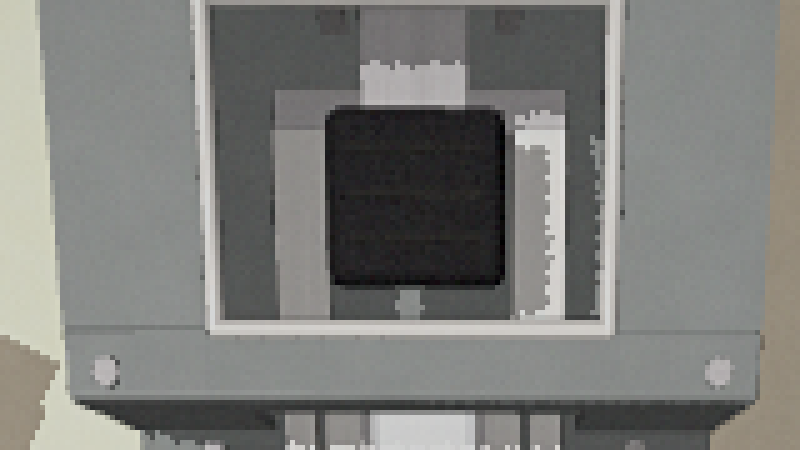

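View pics/b2.png

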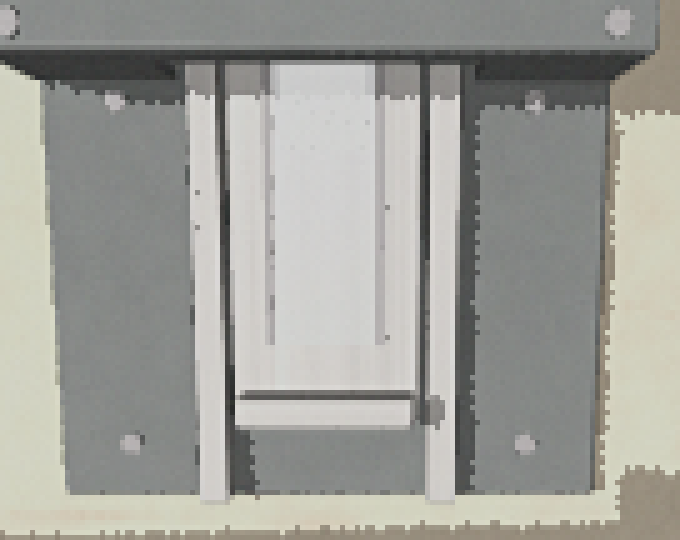

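```bash
cat > fit.py <<'E'
from h import *
d=np.load("b.npz");T=d["world_to_cam"];print("campos",(-T[:3,:3].T@T[:3,3]).round(4))
obs=[((10,75,72),(175,80.4)),((10,-75,72),(311.4,80.4)),((-100,75,10),(193.4,168.6)),((-100,-75,10),(298.6,168.6)),
((-100,35,22),(220,170.4)),((-100,27,22),(225.8,170.4)),((-100,-27,22),(265.4,170.4)),((-100,-35,22),(270.8,170.4))]
win=[((-29,40,74),(203.4,64)),((-29,-40,74),(280.6,64)),((29,40,74),(201.8,1.2)),((29,-40,74),(281.2,1.2))]
def f(p):
    r=[proj(d,P2W(p,L))[0]-np.array(o)+.5 for L,o in obs]
    r+=[proj(d,P2W(p,(L[0]+p[3],L[1],L[2])))[0]-np.array(o)+.5 for L,o in win]
    for y,u in((23,227.2),(-23,262.2)): r.append(proj(d,P2W(p,(p[4]-50,y,41)))[0]-np.array([u,155.6])+.5)
    return np.concatenate(r)
r=least_squares(f,[.556,-.214,.556,65,-20],loss="soft_l1",x_scale=[.1,.1,.1,10,10]);print(r.x.round(4),np.degrees(r.x[2]));print(f(r.x).reshape(-1,2).round(1).tolist())
g=least_squares(lambda q:proj(d,P2W(r.x,[q[0],q[1],52]))[0]-[242.6,38.5],[60,0]);print("lever",g.x.round(1))
np.save("p.npy",r.x)
s=robot.get_state();tp=s["tool_pos"];c,sn=np.cos(r.x[2]),np.sin(r.x[2]);v=tp[:2]-r.x[:2]
print("TCP press",c*v[0]+sn*v[1],-sn*v[0]+c*v[1],tp[2])
from scipy.spatial.transform import Rotation as R
M=R.from_quat(s["tool_rot"]).as_matrix();print(M.round(3),"yaw err deg",np.degrees(np.arctan2(-M[1,2],-M[0,2])-r.x[2]))
E
python3 fit.py
```

```text
campos [ 0.5391 -0.2401  0.3839]
[  0.5558  -0.2116   0.5544  53.8906 -26.6613] 31.76575631656039
[[-1.8, -0.9], [0.5, -0.9], [-0.6, 0.5], [0.4, 0.5], [0.0, 0.3], [0.1, 0.3], [-0.1, 0.3], [0.3, 0.3], [1.1, 0.1], [-0.5, 0.2], [-0.2, -0.2], [0.2, -0.1], [-0.4, 0.0], [0.6, 0.0]]
lever [54.3 -0.2]
TCP press -0.09889115286719818 -0.013939515565572887 0.22095016935745304
[[-0.     0.529 -0.849]
 [ 0.    -0.849 -0.529]
 [-1.    -0.    -0.   ]] yaw err deg 0.17210758360092013
```

Press pose is good to about 1 mm: carrier at x ≈ -27 mm, window and lever centre at x ≈ 54 mm. I line up (y +14 mm) and go down behind the plate with shut fingers.

Request:
send_rows:
  increments:
    - [0.5,-0.7,0.1,0,0,0,0]
    - [1,0,0,0,0,0,0]
    - [1,0,0,0,0,0,0]
    - [1,0,0,0,0,0,0]
    - [1,0,0,0,0,0,0]
    - [1,0,0,0,0,0,0]
    - [1,0,0,0,0,0,0]
    - [0,0,0,0,0,0,0]

```text
clock: 5.05
tool_pos: [0.4686, -0.2637, 0.0888]
tool_rot: [-0.679, -0.196, 0.681, -0.193]
contact_force: [-0.2, -0.7, -0.1]
grip_width: 0.004
```

```bash
python3 - <<'E'
from h import *
for n in("wrist","side"):
    d=robot.camera(n);cv2.imwrite(f"pics/c_{n}.png",d["frame"][:,:,::-1])
E
python3 fit.py | grep TCP
```

```text
TCP press -0.1010788376792262 -0.0004038358738703285 0.09100159139736998
```

View pics/c_wrist.png

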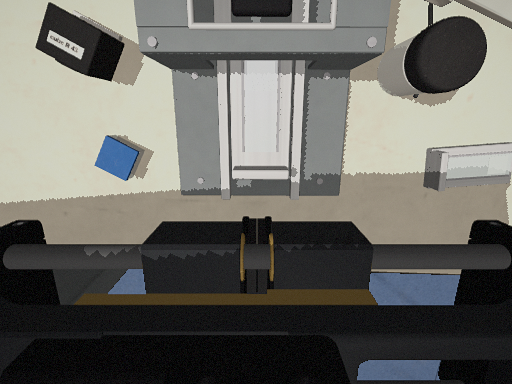

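View pics/c_side.png

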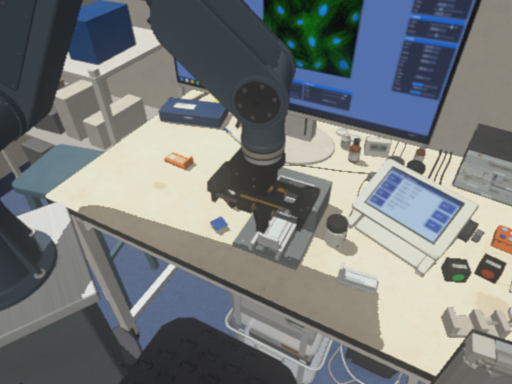

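The fingers stand in line with the plate and clear of it. I go down to tip height ~20 mm and start the push.

Request:
send_rows:
  increments:
    - [1,0,0,0,0,0,0]
    - [1,0,0,0,0,0,0]
    - [0.3,0,0,0,0,0,0]
    - [0,0,0,0,0,0,0]
    - [0,0,-0.3,0,0,0,0]
    - [0,0,-0.3,0,0,0,0]
    - [0,0,0,0,0,0,0]

```text
clock: 5.85
tool_pos: [0.4814, -0.2595, 0.0459]
tool_rot: [0.68, 0.193, -0.679, 0.195]
contact_force: [0.5, 0.0, -0.2]
grip_width: 0.001
```

```bash
python3 fit.py | grep TCP
```

```text
TCP press -0.08837635900480051 -0.001555259929580076 0.04592812504437126
```

Request:
send_rows:
  increments:
    - [0,0,-0.3,0,0,0,0]
    - [0,0,-0.3,0,0,0,0]
    - [0,0,-0.3,0,0,0,0]
    - [0,0,-0.3,0,0,0,0]
    - [0,0,-0.3,0,0,0,0]
    - [0,0,-0.3,0,0,0,0]
    - [0,0,-0.3,0,0,0,0]

```text
clock: 6.55
tool_pos: [0.5161, -0.2369, 0.0449]
tool_rot: [-0.68, -0.194, 0.68, -0.194]
contact_force: [0.2, -0.9, -0.1]
grip_width: 0.006
```

```bash
python3 - <<'E'
from h import *
d=robot.camera("wrist");cv2.imwrite(f"pics/d.png",d["frame"][:,:,::-1])
print(robot.get_state()["contact_force"])
E
python3 fit.py | grep TCP
```

```text
[ 0.73781473  0.36036708 -0.54590802]
TCP press -0.046204577580113454 -0.0008902358641849004 0.04497262280837682
```

View pics/d.png

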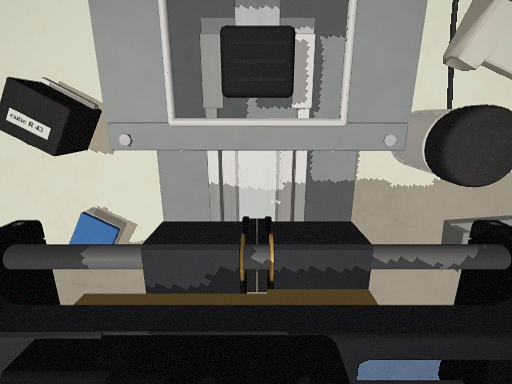

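Request:
send_rows:
  increments:
    - [0,0,-0.2,0,0,0,0]
    - [0,0,-0.2,0,0,0,0]
    - [0,0,-0.1,0,0,0,0]

```text
clock: 6.9
tool_pos: [0.5245, -0.2319, 0.045]
tool_rot: [0.68, 0.194, -0.68, 0.194]
contact_force: [1.1, 1.0, -0.5]
grip_width: 0.005
```

Request:
send_rows:
  increments:
    - [0,0,-0.1,0,0,0,0]

```text
clock: 7.0
tool_pos: [0.526, -0.2309, 0.0449]
tool_rot: [-0.68, -0.194, 0.68, -0.194]
contact_force: [-0.6, -0.0, 0.4]
grip_width: 0.004
```

Request:
send_rows:
  increments:
    - [0,0,-0.1,0,0,0,0]

```text
clock: 7.1
tool_pos: [0.5276, -0.2299, 0.0449]
tool_rot: [-0.68, -0.194, 0.68, -0.194]
contact_force: [-0.2, -1.5, -0.8]
grip_width: 0.005
```

```bash
python3 - <<'E'
from h import *
print(robot.get_state()["contact_force"])
for n in("wrist","side"):
    d=robot.camera(n);cv2.imwrite(f"pics/e_{n}.png",d["frame"][:,:,::-1] if n=="wrist" else cv2.resize(d["frame"][150:300,190:390,::-1],None,fx=4,fy=4))
E
python3 fit.py | grep TCP
```

```text
[-0.24143985 -1.4998866  -0.84691288]
TCP press -0.03343183783836437 -0.0007370631671310187 0.044964183744549344
```

View pics/e_side.png

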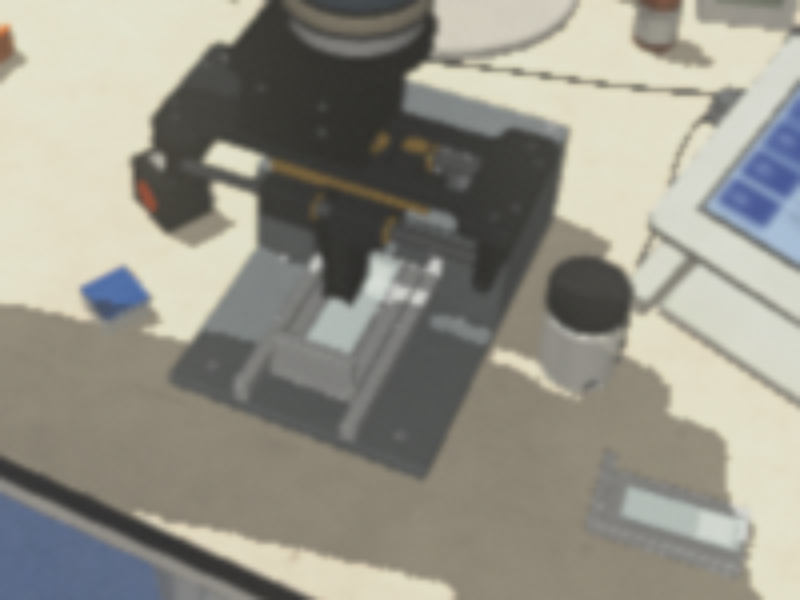

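The side picture shows the carrier unmoved, with its plate at (310,360), and the fingertips at (345,295), beyond the plate. The fingers must have passed over the plate, so I check the tip geometry.

```bash
python3 - <<'E'
from h import *
print("tip",robot.tip_extent)
s=robot.get_state();d=robot.camera("side")
from scipy.spatial.transform import Rotation as R
M=R.from_quat(s["tool_rot"]).as_matrix()
for t in(0,.006,.025):
    print(t,(proj(d,s["tool_pos"]+M[:,0]*t)[0]-[190,150])*4)
p=np.load("p.npy")
for cx in(-26.7,25):
  print([((proj(d,P2W(p,L))[0]-[190,150])*4).round().tolist() for L in((cx-50,23,41),(cx-50,-23,41),(cx-50,-23,22))])
for n in("scene",):
    d=robot.camera(n);cv2.imwrite(f"pics/e_{n}.png",cv2.resize(d["frame"][130:280,200:400,::-1],None,fx=4,fy=4))
E
```

```text
tip 0.025
0 [342.45399075 288.08100963]
0.006 [342.1537628  295.64528456]
0.025 [341.22232229 319.1130269 ]
[[268.0, 333.0], [348.0, 362.0], [347.0, 385.0]]
[[309.0, 269.0], [386.0, 296.0], [385.0, 319.0]]
```

View pics/e_scene.png

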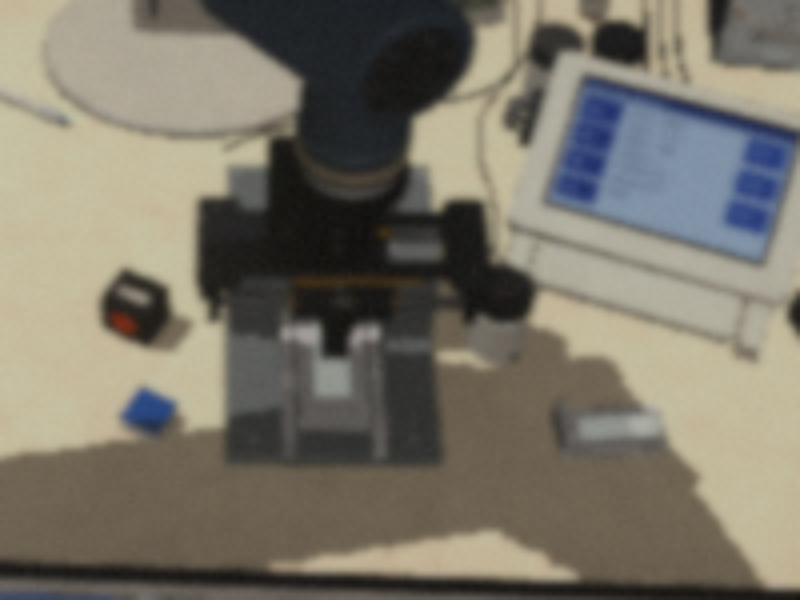

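View pics/e_wrist.png

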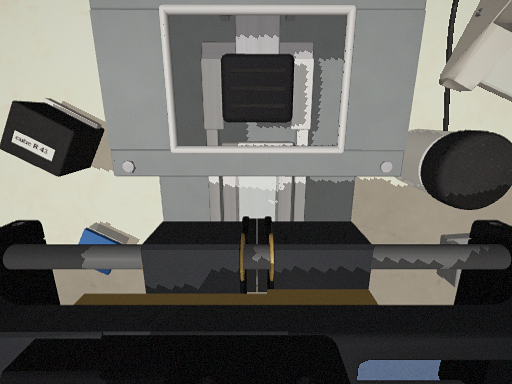

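```bash
python3 - <<'E'
from h import *
from scipy.spatial.transform import Rotation as R
s=robot.get_state();M=R.from_quat(s["tool_rot"]).as_matrix()
d=robot.camera("wrist")
for t in(-.03,0,.025):
  for z in(-.0095,.0095): print("wrist",t,z,proj(d,s["tool_pos"]+M[:,0]*t+M[:,2]*z)[0].round(1))
d=robot.camera("side");im=cv2.resize(d["frame"][185:255,230:320,::-1],None,fx=8,fy=8,interpolation=2)
def dot(P,col): 
    q=((proj(d,P)[0]-[230,185]+.5)*8).astype(int);cv2.circle(im,tuple(int(v) for v in q),3,col,-1)
for t in(-.01,0,.006,.025): dot(s["tool_pos"]+M[:,0]*t,(0,0,255))
p=np.load("p.npy")
for L in((-76.7,23,41),(-76.7,-23,41),(-76.7,23,22),(-76.7,-23,22)):dot(P2W(p,L)[0],(0,255,0))
for L in((-25,23,41),(-25,-23,41),(-25,23,22),(-25,-23,22)):dot(P2W(p,L)[0],(255,255,0))
for L in((-100,35,22),(-100,-35,22),(10,35,22),(10,-35,22)):dot(P2W(p,L)[0],(255,0,255))
cv2.imwrite("pics/f.png",im)
E
```

```text
wrist -0.03 -0.0095 [257.9 238.5]
wrist -0.03 0.0095 [257.8 269.7]
wrist 0 -0.0095 [257.7 218.2]
wrist 0 0.0095 [257.6 244.9]
wrist 0.025 -0.0095 [257.5 205.9]
wrist 0.025 0.0095 [257.5 229.7]
```

View pics/f.png

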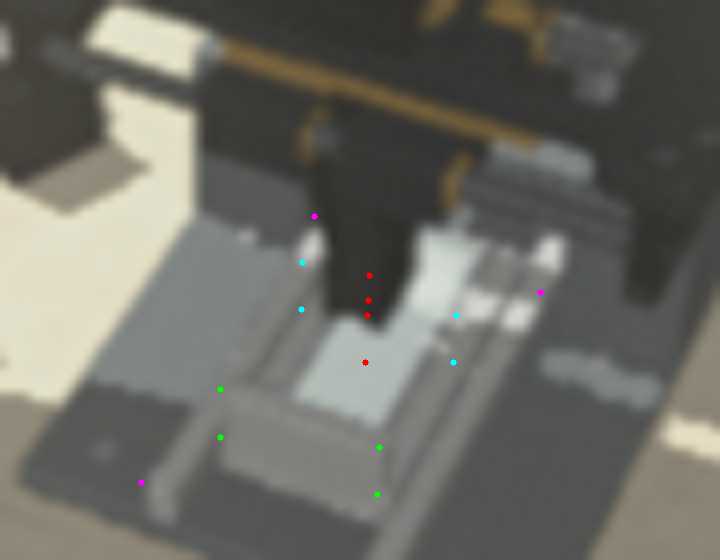

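The carrier has not moved: its plate is at the same pixels as at the start, and the fingertips are over the glass past it. Both wrist and side views suggest the tips end nearer the TCP than 25 mm. I lift, go back behind the plate and calibrate the tip height from images and light contact with the channel floor.

Request:
send_rows:
  increments:
    - [-1,0,0,0,0,0,0]
    - [-0.5,0,0.5,0,0,0,0]
    - [0,0,1,0,0,0,0]
    - [0,0,1,0,0,0,0]
    - [0,0,0.9,0,0,0,0]
    - [0,0,0,0,0,0,0]

```text
clock: 8.0
tool_pos: [0.4676, -0.2667, 0.0751]
tool_rot: [-0.68, -0.193, 0.681, -0.193]
contact_force: [-0.8, -0.6, 0.3]
grip_width: 0.007
```

```bash
python3 fit.py|grep TCP; python3 - <<'E'
from h import *
from scipy.spatial.transform import Rotation as R
s=robot.get_state();M=R.from_quat(s["tool_rot"]).as_matrix();print(s["contact_force"],s["ft_torque"])
d=robot.camera("side");im=cv2.resize(d["frame"][165:265,205:345,::-1],None,fx=5.5,fy=5.5,interpolation=2)
def dot(P,col): 
    q=((proj(d,P)[0]-[205,165]+.5)*5.5).astype(int);cv2.circle(im,tuple(int(v) for v in q),2,col,-1)
for t in(0,.025): dot(s["tool_pos"]+M[:,0]*t,(0,0,255))
cv2.imwrite("pics/g.png",im)
d=robot.camera("wrist");cv2.imwrite("pics/g_w.png",cv2.resize(d["frame"][60:310,130:390,::-1],None,fx=3,fy=2.4,interpolation=0))
E
```

```text
TCP press -0.10398238774518341 -0.0003882369302251193 0.07512547274930234
[-0.83223497 -0.5977585   0.34434672] [0.00991258 0.06410779 0.00950267]
```

View pics/g.png

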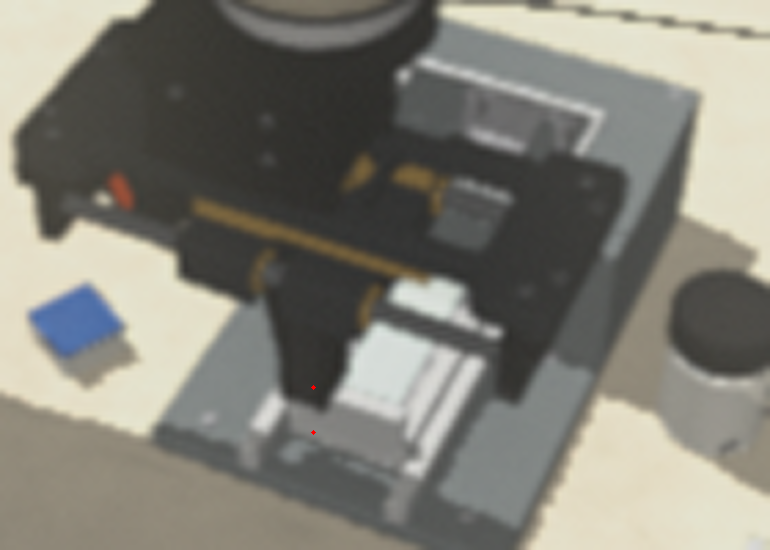

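View pics/g_w.png

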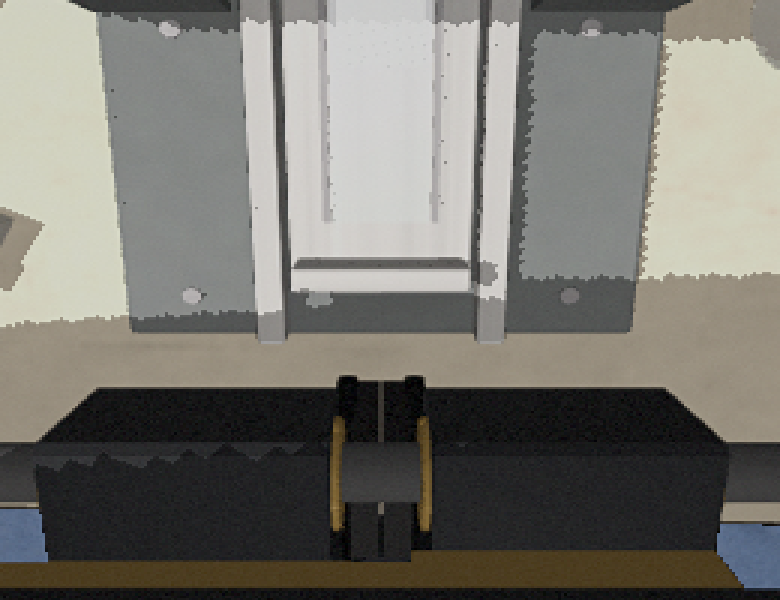

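```bash
python3 - <<'E'
import re
src=open("fit.py").read().split("np.save")[0]
src=src.replace("P2W(p,","PZ(p,").replace("P2W(r.x,","PZ(r.x,").replace("def f(p)","def PZ(p,L):\n    w=P2W(p,L);w[:,2]+=p[5]/1000;return w\ndef f(p)").replace("65,-20]","65,-20,0]").replace("10,10]","10,10,10]")
exec(src)
J=r.jac;print("sd",np.sqrt(np.diag(np.linalg.inv(J.T@J)))*.5)
E
```

```text
campos [ 0.5391 -0.2401  0.3839]
[  0.5555  -0.2117   0.5543  55.0608 -26.8294  -3.1963] 31.756891479767113
[[-0.9, -0.3], [-0.1, -0.2], [-0.1, 0.2], [-0.0, 0.3], [0.3, 0.0], [0.3, 0.0], [-0.3, 0.1], [0.1, 0.1], [1.6, -0.2], [-0.8, -0.2], [0.3, 0.1], [-0.1, 0.2], [-0.2, -0.0], [0.4, 0.0]]
lever [55.4 -0.1]
sd [2.29274755e-04 2.03208685e-04 1.91867820e-03 4.56565467e-01
 5.15771559e-01 9.01718778e-01]
```

```bash
python3 - <<'E'
from h import *
p=np.load("p.npy");C={n:robot.camera(n) for n in("scene","side")};W=np.load("b.npz")
a=cv2.imread("b_raw.png")
for nm,cam,uv,z in(("case top w",W,(547/1.5625,126/1.5625),66),("case base scene",C["scene"],(322.9,213.8),0),("case base side",C["side"],(329,242),0),("cube top w",W,(205/1.5625,110/1.5625),37),("cube side",C["side"],(235.8,205.3),0),("slips w",W,(238/1.5625,223/1.5625),16)):
    g=least_squares(lambda q:proj(cam,P2W(p,[q[0],q[1],z]))[0]-uv,[0,0]);print(nm,g.x.round(1))
E
```

```text
case top w [   9.1 -118.9]
case base scene [  18.  -121.7]
case base side [   1.5 -115.3]
cube top w [ 23.9 133.9]
cube side [ 14.8 125.5]
slips w [-63.4 125.5]
```

Request:
send_rows:
  increments:
    - [1,0,0,0,0,0,0]
    - [0.5,0,0,0,0,0,0]
    - [0,0,0,0,0,0,0]

```text
clock: 8.5
tool_pos: [0.4693, -0.2646, 0.0436]
tool_rot: [-0.679, -0.195, 0.681, -0.193]
contact_force: [-0.6, 0.1, 0.4]
grip_width: 0.003
```

Request:
send_rows:
  increments:
    - [0.3,-0.2,0,0,0,0,0]
    - [0.15,0,0,0,0,0,0]
    - [0,0,0,0,0,0,0]

```text
clock: 8.8
tool_pos: [0.4675, -0.262, 0.0357]
tool_rot: [-0.68, -0.194, 0.68, -0.194]
contact_force: [-0.3, 0.4, -0.6]
grip_width: 0.004
```

```bash
python3 - <<'E'
from h import *
s=robot.get_state();print(s["contact_force"],s["tool_pos"])
for n in("side","scene"):
    d=robot.camera(n);x0,y0=(205,165) if n=="side" else (225,165)
    cv2.imwrite(f"pics/h_{n}.png",cv2.resize(d["frame"][y0:y0+100,x0:x0+140,::-1],None,fx=5.5,fy=5.5,interpolation=2))
E
```

```text
[-0.25282832  0.39679415 -0.60443945] [ 0.46750617 -0.2619964   0.03574607]
```

View pics/h_side.png

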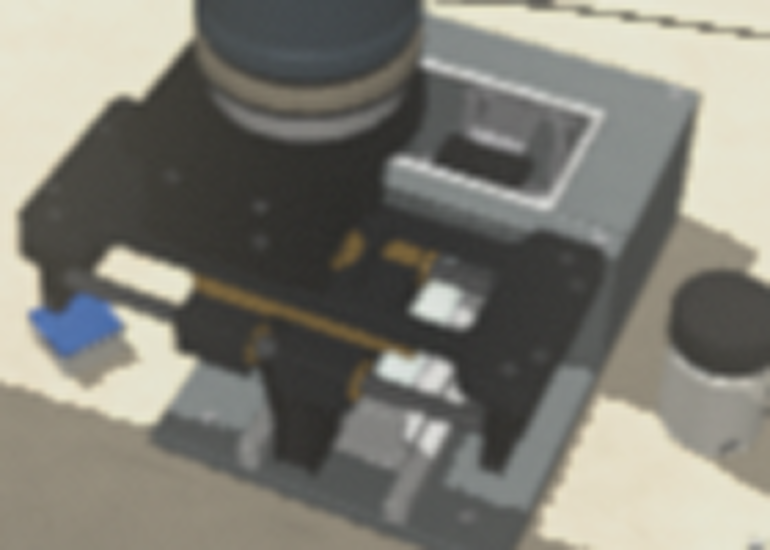

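View pics/h_scene.png

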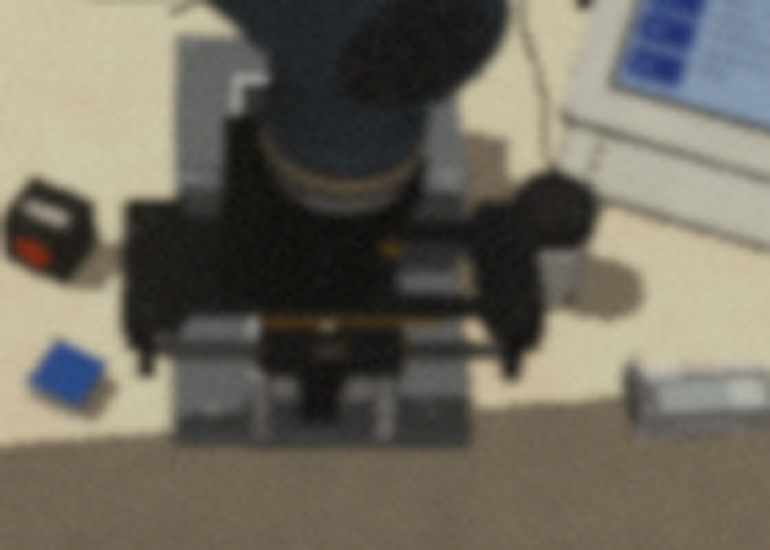

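```bash
python3 - <<'E'
from h import *
p=np.load("p.npy");C={n:robot.camera(n) for n in("scene","side")}
g=least_squares(lambda q:np.r_[proj(C["side"],P2W(p,q))[0]-[260.9,250.9],proj(C["scene"],P2W(p,q))[0]-[282.7,240.9]],[-100,0,20]);print(g.x.round(1),g.fun.round(2))
E
```

```text
[-99.7   2.2  21.9] [ 0.35 -0.82 -0.06  1.15]
```

Request:
send_rows:
  increments:
    - [0.1,0,0,0,0,0,0]
    - [0,0,0,0,0,0,0]

```text
clock: 9.2
tool_pos: [0.4677, -0.2624, 0.0339]
tool_rot: [0.68, 0.194, -0.68, 0.194]
contact_force: [0.1, -1.3, -0.1]
grip_width: 0.006
```

Request:
send_rows:
  increments:
    - [0.1,0,0,0,0,0,0]
    - [0,0,0,0,0,0,0]

```text
clock: 9.4
tool_pos: [0.4676, -0.2623, 0.0317]
tool_rot: [-0.68, -0.194, 0.68, -0.194]
contact_force: [0.7, 0.9, -0.2]
grip_width: 0.007
```

Request:
send_rows:
  increments:
    - [0.1,0,0,0,0,0,0]
    - [0,0,0,0,0,0,0]

```text
clock: 9.6
tool_pos: [0.4676, -0.2622, 0.0297]
tool_rot: [-0.68, -0.194, 0.68, -0.194]
contact_force: [-0.1, 1.0, -0.3]
grip_width: 0.009
```

Request:
send_rows:
  increments:
    - [0.1,0,0,0,0,0,0]
    - [0,0,0,0,0,0,0]

```text
clock: 9.8
tool_pos: [0.4676, -0.2623, 0.0277]
tool_rot: [-0.68, -0.194, 0.68, -0.194]
contact_force: [-0.0, 0.1, -0.1]
grip_width: 0.008
```

Request:
send_rows:
  increments:
    - [0.1,0,0,0,0,0,0]
    - [0,0,0,0,0,0,0]

```text
clock: 10.0
tool_pos: [0.4676, -0.2622, 0.0257]
tool_rot: [-0.68, -0.194, 0.68, -0.194]
contact_force: [0.4, 0.1, -0.9]
grip_width: 0.003
```

Request:
send_rows:
  increments:
    - [0.1,0,0,0,0,0,0]
    - [0,0,0,0,0,0,0]

```text
clock: 10.2
tool_pos: [0.4676, -0.2623, 0.0237]
tool_rot: [-0.68, -0.194, 0.68, -0.194]
contact_force: [0.2, -1.4, -0.1]
grip_width: 0.003
```

```bash
python3 fit.py|grep TCP; python3 - <<'E'
from h import *
for n in("side","scene"):
    d=robot.camera(n);x0,y0=(205,165) if n=="side" else (225,165)
    cv2.imwrite(f"pics/i_{n}.png",cv2.resize(d["frame"][y0:y0+100,x0:x0+140,::-1],None,fx=5.5,fy=5.5,interpolation=2))
s=robot.get_state();print(s["tau"],s["contact_force"])
E
```

```text
TCP press -0.10163427248818488 0.003380739415112459 0.02374517992167381
[-2.43549293e-03 -4.20215106e+01 -7.53791302e+00  4.86359547e-02
  1.45270431e-02 -1.07729413e-04] [ 0.40420548 -0.32384179  0.39309186]
```

View pics/i_side.png

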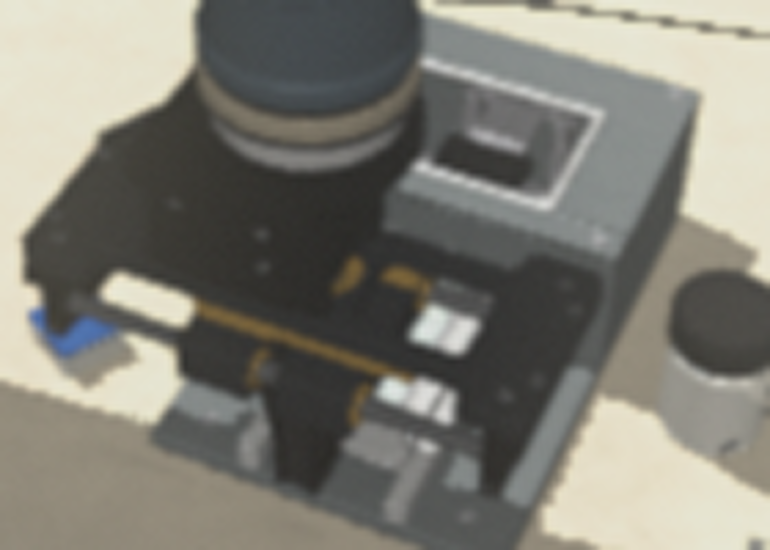

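View pics/i_scene.png

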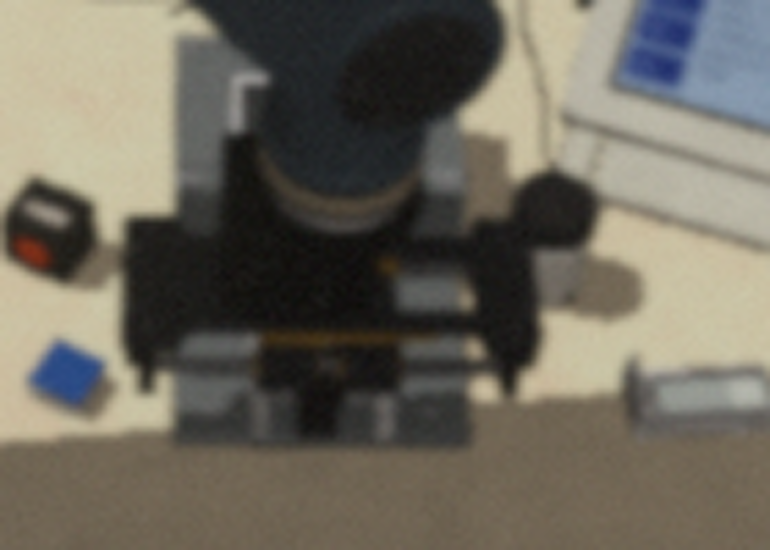

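No contact down to TCP z 0.024, so the tip stands only a few mm ahead of the TCP, not 25. I raise to TCP z ≈ 0.031, which keeps the body above guard and case level, then push.

Request:
send_rows:
  increments:
    - [-0.35,0,0,0,0,0,0]
    - [0,0,-0.4,0,0,0,0]
    - [0,0,-0.4,0,0,0,0]
    - [0,0,-0.3,0,0,0,0]
    - [0,0,-0.3,0,0,0,0]
    - [0,0,0,0,0,0,0]

```text
clock: 10.9
tool_pos: [0.4924, -0.247, 0.0309]
tool_rot: [0.68, 0.194, -0.68, 0.194]
contact_force: [-0.9, 0.0, 0.9]
grip_width: 0.003
```

```bash
python3 fit.py|grep TCP; python3 - <<'E'
from h import *
d=robot.camera("side");x0,y0=(205,165)
cv2.imwrite(f"pics/j_side.png",cv2.resize(d["frame"][y0:y0+100,x0:x0+140,::-1],None,fx=5.5,fy=5.5,interpolation=2))
d=robot.camera("wrist");cv2.imwrite("pics/j_w.png",d["frame"][:,:,::-1])
E
```

```text
TCP press -0.07246125674652668 0.0032971985548586775 0.030897550171816095
```

View pics/j_side.png

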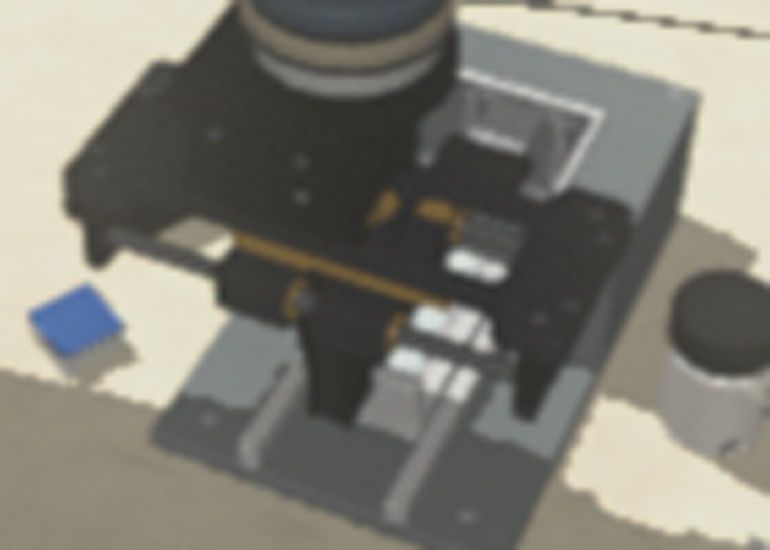

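View pics/j_w.png

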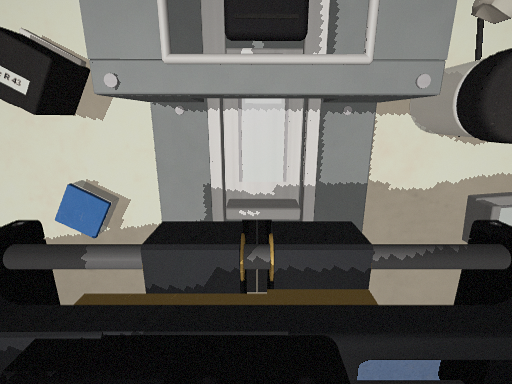

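It is pushing now: the plate face in the side view (395,405) has moved forward, and in the wrist view the plate's edge sits right at the tips (row 218). I continue.

Request:
send_rows:
  increments:
    - [0,0,-0.3,0,0,0,0]
    - [0,0,-0.3,0,0,0,0]
    - [0,0,-0.3,0,0,0,0]
    - [0,0,-0.3,0,0,0,0]
    - [0,0,-0.2,0,0,0,0]
    - [0,0,0,0,0,0,0]

```text
clock: 11.6
tool_pos: [0.5161, -0.2325, 0.031]
tool_rot: [0.68, 0.194, -0.68, 0.194]
contact_force: [0.1, 0.2, 0.1]
grip_width: 0.004
```

```bash
python3 fit.py|grep TCP; python3 - <<'E'
from h import *
d=robot.camera("side");x0,y0=(205,165)
cv2.imwrite(f"pics/k_side.png",cv2.resize(d["frame"][y0:y0+100,x0:x0+140,::-1],None,fx=5.5,fy=5.5,interpolation=2))
d=robot.camera("wrist");cv2.imwrite("pics/k_w.png",d["frame"][:,:,::-1])
p=np.load("p.npy")
for x in(-65,-60,-55,-50,-45,-40,-35,-30): print(x,proj(d,P2W(p,(x,0,41)))[0].round(1))
E
```

```text
TCP press -0.04468313099941855 0.0031439437262997146 0.03101700917346039
-65 [262.6 267.1]
-60 [262.6 260.1]
-55 [262.7 253. ]
-50 [262.8 245.8]
-45 [262.8 238.4]
-40 [262.9 231. ]
-35 [262.9 223.4]
-30 [263.  215.8]
```

View pics/k_side.png

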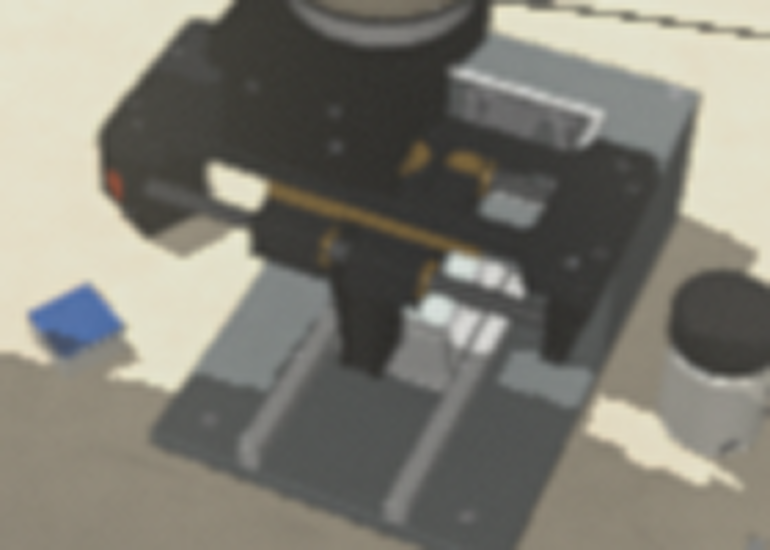

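View pics/k_w.png

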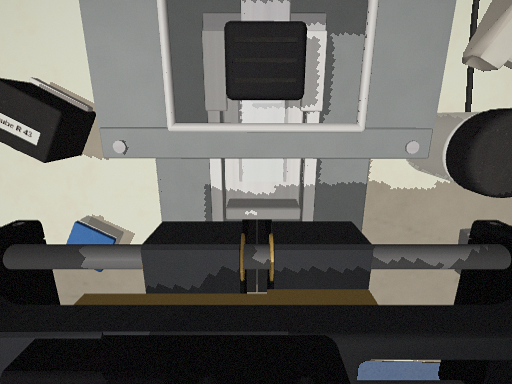

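The plate follows the fingers; its rear edge is now at x ≈ -32 mm by the wrist view, about 7 mm to go.

Request:
send_rows:
  increments:
    - [0,0,-0.15,0,0,0,0]
    - [0,0,-0.1,0,0,0,0]

```text
clock: 11.9
tool_pos: [0.5193, -0.2303, 0.031]
tool_rot: [-0.68, -0.194, 0.68, -0.194]
contact_force: [-1.2, -0.7, 0.7]
grip_width: 0.007
```

Request:
send_rows:
  increments:
    - [0,0,-0.1,0,0,0,0]

```text
clock: 12.0
tool_pos: [0.521, -0.2292, 0.031]
tool_rot: [-0.68, -0.194, 0.68, -0.194]
contact_force: [-2.0, -0.7, 1.4]
grip_width: 0.0
```

```bash
python3 fit.py|grep TCP; python3 - <<'E'
from h import *
s=robot.get_state();p=np.load("p.npy");print(s["contact_force"],s["contact_force"][:2]@[np.cos(p[2]),np.sin(p[2])])
d=robot.camera("wrist");cv2.imwrite("pics/l_w.png",cv2.resize(d["frame"][100:240,190:340,::-1],None,fx=5,fy=4,interpolation=0))
for x in(-40,-35,-30,-27,-25): print(x,proj(d,P2W(p,(x,0,41)))[0].round(1),proj(d,P2W(p,(x+8,0,41)))[0].round(1))
E
```

```text
TCP press -0.03880815124639566 0.00335257174631713 0.03101851150631447
[-1.9715282  -0.73905211  1.36862409] -2.065280357681024
-40 [263.1 240.2] [263.2 228.3]
-35 [263.2 232.8] [263.3 220.7]
-30 [263.2 225.3] [263.3 212.9]
-27 [263.3 220.7] [263.4 208.3]
-25 [263.3 217.6] [263.4 205.1]
```

View pics/l_w.png

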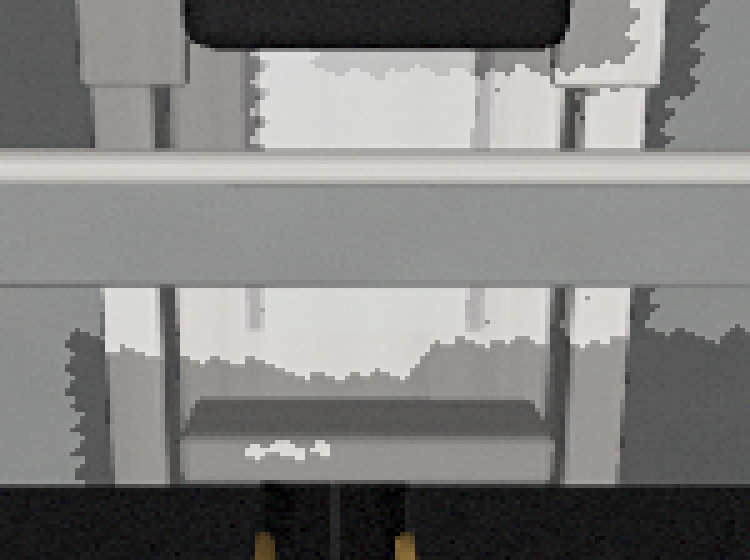

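The plate's rear edge at row 220 gives x ≈ -27 mm, so about 2 mm remain. I push to the stop and watch the force.

Request:
send_rows:
  increments:
    - [0,0,-0.1,0,0,0,0]
    - [0,0,0,0,0,0,0]

```text
clock: 12.25
tool_pos: [0.5227, -0.2282, 0.031]
tool_rot: [-0.68, -0.194, 0.68, -0.194]
contact_force: [-2.5, -1.8, 1.7]
grip_width: 0.002
```

Request:
send_rows:
  increments:
    - [0,0,-0.05,0,0,0,0]
    - [0,0,0,0,0,0,0]

```text
clock: 12.45
tool_pos: [0.5227, -0.2281, 0.031]
tool_rot: [-0.679, -0.194, 0.681, -0.194]
contact_force: [-4.7, -3.9, 1.8]
grip_width: 0.005
```

Request:
send_rows:
  increments:
    - [0,0,-0.05,0,0,0,0]
    - [0,0,0,0,0,0,0]

```text
clock: 12.65
tool_pos: [0.5228, -0.2281, 0.031]
tool_rot: [-0.679, -0.194, 0.681, -0.194]
contact_force: [-7.6, -6.6, 3.5]
grip_width: 0.005
```

```bash
python3 fit.py|grep TCP; python3 - <<'E'
from h import *
s=robot.get_state();p=np.load("p.npy");print(s["contact_force"],s["contact_force"][:2]@[np.cos(p[2]),np.sin(p[2])])
d=robot.camera("wrist");cv2.imwrite("pics/m_w.png",cv2.resize(d["frame"][100:240,190:340,::-1],None,fx=5,fy=4,interpolation=0))
for x in(-30,-27,-25,-23): print(x,proj(d,P2W(p,(x,0,41)))[0].round(1),proj(d,P2W(p,(x+8,0,41)))[0].round(1))
E
```

```text
TCP press -0.03672437584378089 0.0033693634355245177 0.03100218453644285
[-7.60789734 -6.55413609  3.49231667] -9.918701460697593
-30 [263.3 228.5] [263.4 216.3]
-27 [263.3 224. ] [263.4 211.6]
-25 [263.3 220.9] [263.4 208.5]
-23 [263.4 217.8] [263.5 205.4]
```

View pics/m_w.png

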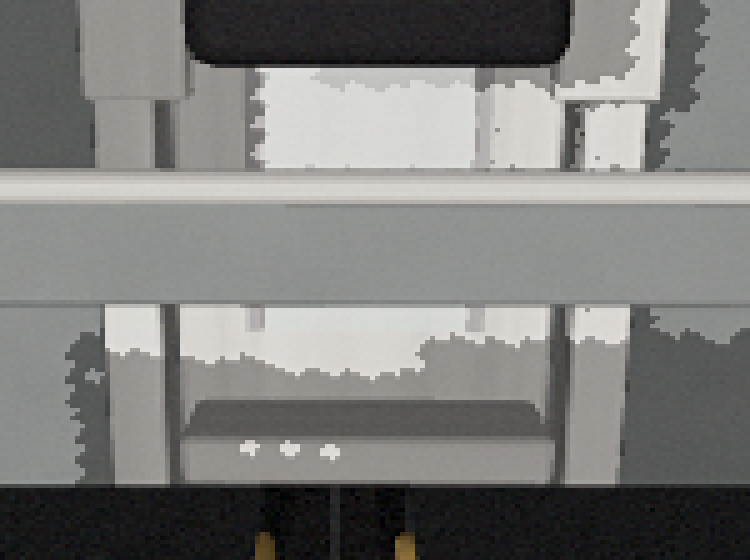

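The carrier is at the stop: TCP stalled, force 10 N, and the plate edge matches x = +25 mm. Now I back off, lift, and look before going over the window.

Request:
send_rows:
  increments:
    - [0,0,0.4,0,0,0,0]
    - [0,0,0.8,0,0,0,0]
    - [0,0,0.5,0,0,0,0]
    - [-1,0,0,0,0,0,0]
    - [-1,0,0,0,0,0,0]
    - [-1,0,0,0,0,0,0]
    - [-1,0,0,0,0,0,0]
    - [-1,0,0,0,0,0,0]

```text
clock: 13.5
tool_pos: [0.4951, -0.2451, 0.1316]
tool_rot: [0.68, 0.194, -0.68, 0.193]
contact_force: [-0.3, -0.3, 0.5]
grip_width: 0.005
```

Request:
send_rows:
  increments:
    - [-0.5,0,0,0,0,0,0]
    - [0,0,0,0,0,0,0]

```text
clock: 13.7
tool_pos: [0.4962, -0.2457, 0.1422]
tool_rot: [0.681, 0.193, -0.679, 0.195]
contact_force: [0.0, -0.1, 0.9]
grip_width: 0.008
```

```bash
python3 fit.py|grep TCP; python3 - <<'E'
from h import *
p=np.load("p.npy")
d=robot.camera("wrist");im=d["frame"][:,:,::-1].copy()
for z,c in((0,(0,0,255)),(100,(0,255,0))):
  for x in(0,50,100):
    for y in(-95,95):
      q=proj(d,P2W(p,(x,y,z)))[0];cv2.circle(im,(int(q[0]),int(q[1])),2,c,-1)
cv2.imwrite("pics/n_w.png",cv2.resize(im,(800,600)))
d=robot.camera("side");cv2.imwrite("pics/n_s.png",d["frame"][:,:,::-1])
E
```

```text
TCP press -0.0685602000053117 0.0023595509139200978 0.1422115948076522
```

View pics/n_w.png

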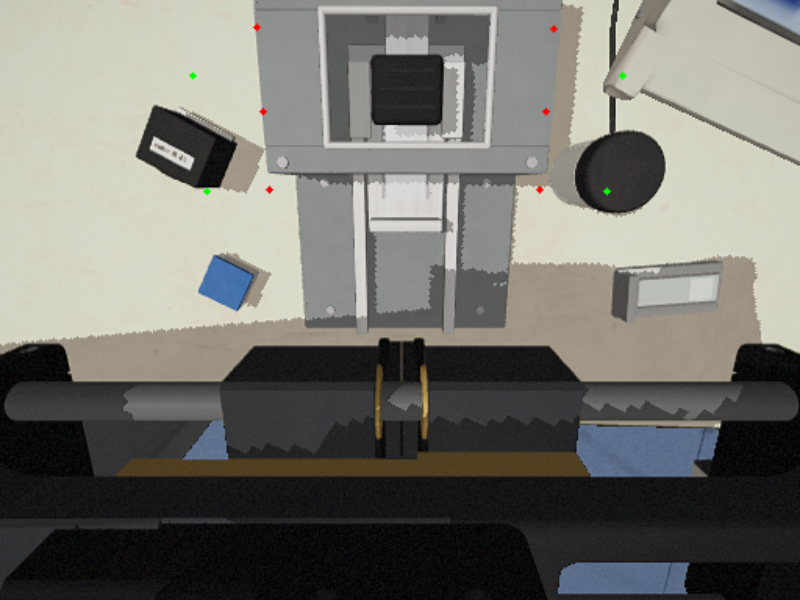

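View pics/n_s.png

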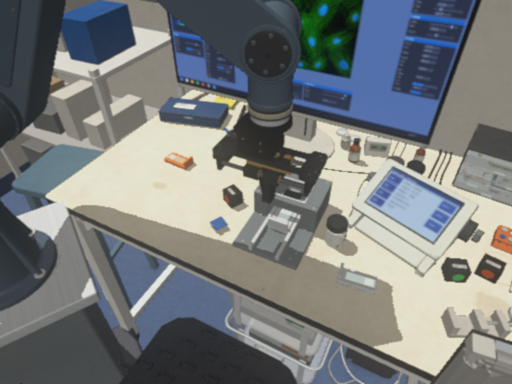

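```bash
python3 - <<'E'
from h import *
p=np.load("p.npy");C={n:robot.camera(n) for n in("scene","side","wrist")}
def tri(o):
    g=least_squares(lambda q:np.concatenate([proj(C[c],P2W(p,q))[0]-uv for c,uv in o.items()]),[50,-100,20]);print(g.x.round(0),g.fun.round(1))
tri({"scene":(327,195),"side":(351.7,217.3),"wrist":(388.5,58.9)})
tri({"side":(352.7,206),"scene":(329.5,186)})
tri({"side":(390,160.7),"scene":(343.8,144.1)})
E
```

```text
[  60. -127.   18.] [-3.1  4.1 -9.1  3.4  4.3 -2.1]
[  76. -139.   57.] [ 0.2 -0.3 -0.1  0.4]
[ 185. -185.  122.] [ 0.3 -0.4 -0.3  0.6]
```

The tablet stays beyond y = -127 mm, clear of the body. I go over the lever (x ≈ 52, y ≈ 7 mm).

Request:
send_rows:
  increments:
    - [0,-0.2,-1,0,0,0,0]
    - [0,0,-1,0,0,0,0]
    - [0,0,-1,0,0,0,0]
    - [0,0,-1,0,0,0,0]
    - [0,0,-1,0,0,0,0]
    - [0,0,-1,0,0,0,0]
    - [0,0,0,0,0,0,0]
    - [0,0,0,0,0,0,0]

```text
clock: 14.75
tool_pos: [0.5949, -0.1779, 0.1399]
tool_rot: [-0.679, -0.195, 0.681, -0.194]
contact_force: [-0.1, 0.1, 0.5]
grip_width: 0.003
```

```bash
python3 fit.py|grep -A3 TCP; python3 - <<'E'
from h import *
for n in("side","scene"):
    d=robot.camera(n);x0,y0=(215,140) if n=="side" else (225,135)
    cv2.imwrite(f"pics/o_{n}.png",cv2.resize(d["frame"][y0:y0+100,x0:x0+140,::-1],None,fx=5.5,fy=5.5,interpolation=2))
E
```

```text
TCP press 0.05100442387238029 0.008126365926435928 0.1398555649844627
[[-0.002  0.528 -0.849]
 [ 0.001 -0.849 -0.528]
 [-1.    -0.002  0.002]] yaw err deg 0.11952118034267345
```

View pics/o_side.png

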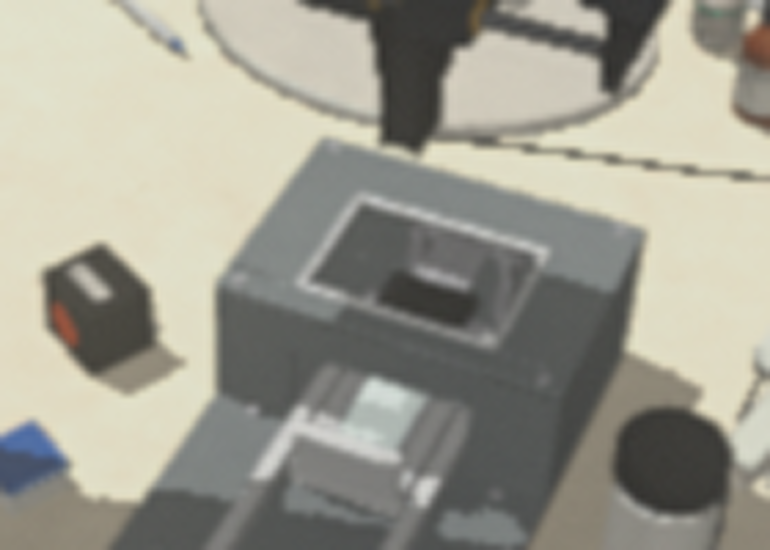

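View pics/o_scene.png

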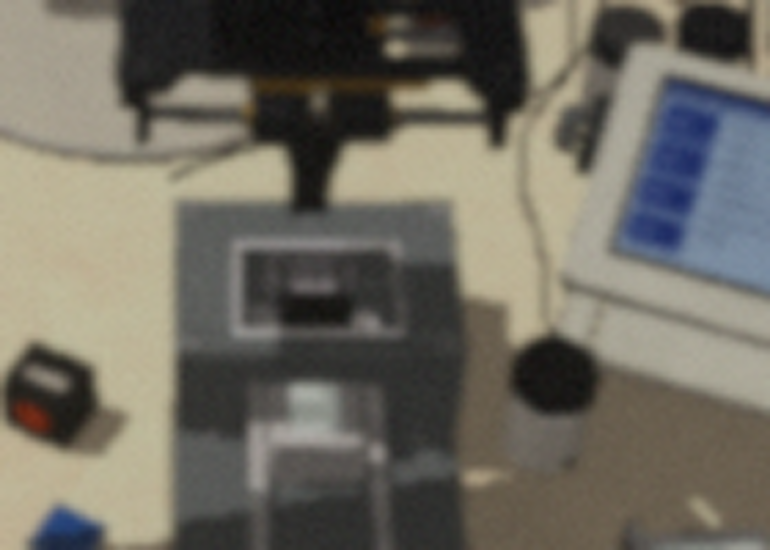

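The carrier is fully in, the bystanders are untouched, and the finger stands above the window. Down in stages with looks.

Request:
send_rows:
  increments:
    - [0.7,0,0,0,0,0,0]
    - [0.7,0,0,0,0,0,0]
    - [0.6,0,0,0,0,0,0]
    - [0.5,0,0,0,0,0,0]
    - [0,0,0,0,0,0,0]
    - [0,0,0,0,0,0,0]

```text
clock: 15.45
tool_pos: [0.5954, -0.1782, 0.0904]
tool_rot: [-0.68, -0.194, 0.68, -0.194]
contact_force: [-0.0, -0.3, 0.3]
grip_width: 0.002
```

```bash
python3 fit.py|grep -A3 TCP; python3 - <<'E'
from h import *
for n in("side","scene"):
    d=robot.camera(n);x0,y0=(215,140) if n=="side" else (225,135)
    cv2.imwrite(f"pics/p_{n}.png",cv2.resize(d["frame"][y0:y0+100,x0:x0+140,::-1],None,fx=5.5,fy=5.5,interpolation=2))
E
```

```text
TCP press 0.05130978428219042 0.007493836517411898 0.09041198034159753
[[-0.001  0.527 -0.85 ]
 [ 0.    -0.85  -0.527]
 [-1.    -0.001  0.   ]] yaw err deg 0.05468727272654572
```

View pics/p_side.png

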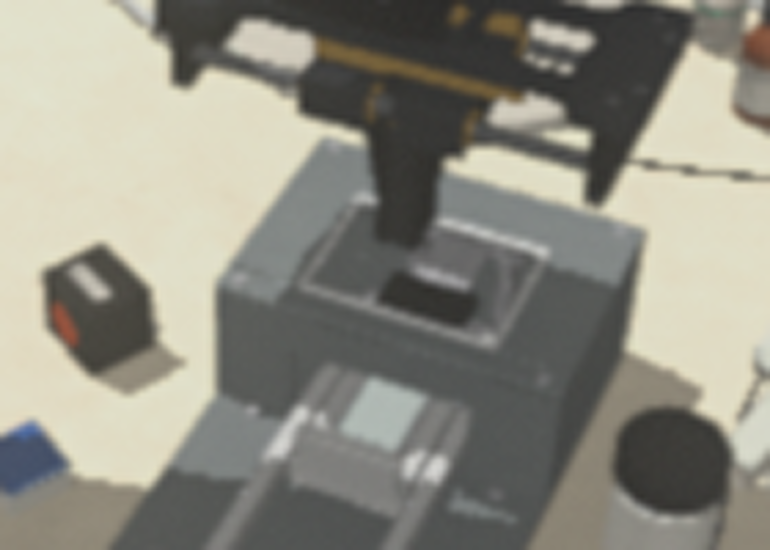

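View pics/p_scene.png

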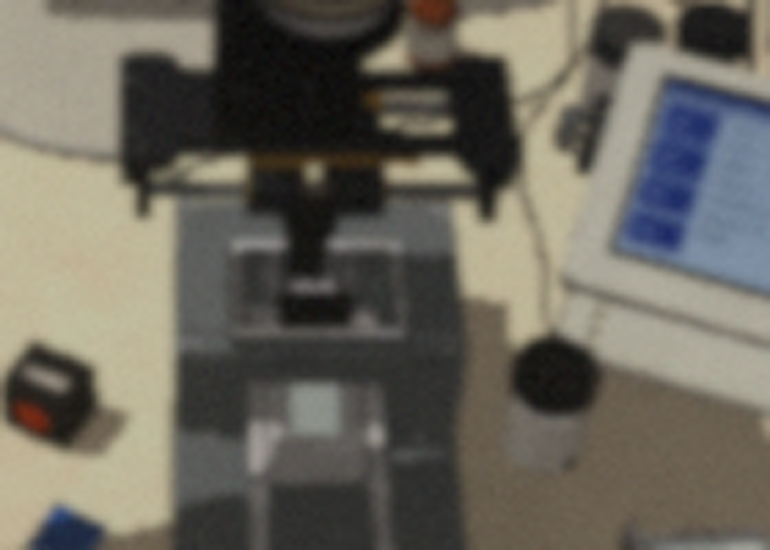

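Request:
send_rows:
  increments:
    - [0.4,0,0,0,0,0,0]
    - [0.4,0,0,0,0,0,0]
    - [0,0,0,0,0,0,0]

```text
clock: 15.85
tool_pos: [0.5946, -0.1778, 0.0736]
tool_rot: [-0.679, -0.195, 0.681, -0.193]
contact_force: [-0.9, -0.6, 1.2]
grip_width: 0.001
```

Request:
send_rows:
  increments:
    - [0.2,0,0,0,0,0,0]
    - [0,0,0,0,0,0,0]

```text
clock: 16.05
tool_pos: [0.5953, -0.1781, 0.0704]
tool_rot: [-0.68, -0.194, 0.68, -0.194]
contact_force: [0.4, 0.6, 0.2]
grip_width: 0.003
```

```bash
python3 fit.py|grep TCP; python3 - <<'E'
from h import *
print(robot.get_state()["contact_force"])
for n in("side","scene"):
    d=robot.camera(n);x0,y0=(215,140) if n=="side" else (225,135)
    cv2.imwrite(f"pics/q_{n}.png",cv2.resize(d["frame"][y0:y0+100,x0:x0+140,::-1],None,fx=5.5,fy=5.5,interpolation=2))
E
```

```text
TCP press 0.05122802730199006 0.007675237970457771 0.07039173925081861
[0.37547413 0.63718199 0.15062527]
```

View pics/q_side.png

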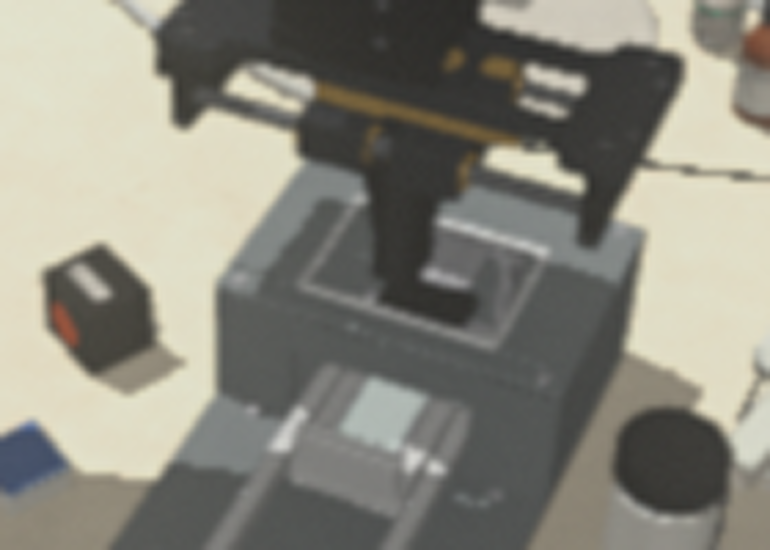

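View pics/q_scene.png

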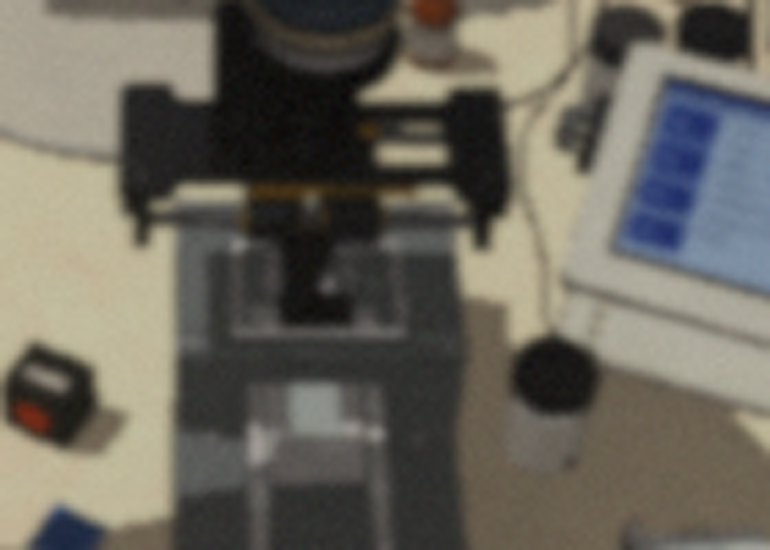

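Finger is through the window, clear of the bead, above the plate but a bit left; shift 4 mm to the right and continue down feeling for contact.

Request:
send_rows:
  increments:
    - [0,0.2,0,0,0,0,0]
    - [0.15,0,0,0,0,0,0]
    - [0,0,0,0,0,0,0]

```text
clock: 16.45
tool_pos: [0.5976, -0.1818, 0.0677]
tool_rot: [-0.68, -0.194, 0.68, -0.194]
contact_force: [-1.1, -1.1, 0.3]
grip_width: 0.006
```

Request:
send_rows:
  increments:
    - [0.15,0,0,0,0,0,0]
    - [0,0,0,0,0,0,0]

```text
clock: 16.65
tool_pos: [0.5973, -0.1815, 0.0645]
tool_rot: [-0.68, -0.194, 0.68, -0.194]
contact_force: [-0.3, 0.7, -0.4]
grip_width: 0.008
```

Request:
send_rows:
  increments:
    - [0.15,0,0,0,0,0,0]
    - [0,0,0,0,0,0,0]

```text
clock: 16.85
tool_pos: [0.5974, -0.1815, 0.0615]
tool_rot: [-0.68, -0.194, 0.68, -0.194]
contact_force: [0.3, -0.6, -0.9]
grip_width: 0.002
```

Request:
send_rows:
  increments:
    - [0.15,0,0,0,0,0,0]
    - [0,0,0,0,0,0,0]

```text
clock: 17.05
tool_pos: [0.5975, -0.1815, 0.0585]
tool_rot: [-0.68, -0.194, 0.68, -0.194]
contact_force: [-0.2, 0.5, -0.4]
grip_width: 0.006
```

Request:
send_rows:
  increments:
    - [0.15,0,0,0,0,0,0]
    - [0,0,0,0,0,0,0]

```text
clock: 17.25
tool_pos: [0.5974, -0.1816, 0.0555]
tool_rot: [-0.68, -0.194, 0.68, -0.194]
contact_force: [0.0, 0.4, 0.7]
grip_width: 0.003
```

Request:
send_rows:
  increments:
    - [0.15,0,0,0,0,0,0]
    - [0,0,0,0,0,0,0]

```text
clock: 17.45
tool_pos: [0.5974, -0.1816, 0.0525]
tool_rot: [-0.68, -0.194, 0.68, -0.194]
contact_force: [0.2, -0.0, -0.0]
grip_width: 0.003
```

```bash
python3 fit.py|grep TCP; python3 - <<'E'
from h import *
print(robot.get_state()["contact_force"])
for n in("side","scene"):
    d=robot.camera(n);x0,y0=(215,140) if n=="side" else (225,135)
    cv2.imwrite(f"pics/r_{n}.png",cv2.resize(d["frame"][y0:y0+100,x0:x0+140,::-1],None,fx=5.5,fy=5.5,interpolation=2))
E
```

```text
TCP press 0.05125771367788315 0.0036162182375710263 0.05253136081583204
[ 0.23348554 -0.04731362 -0.02025229]
```

View pics/r_side.png

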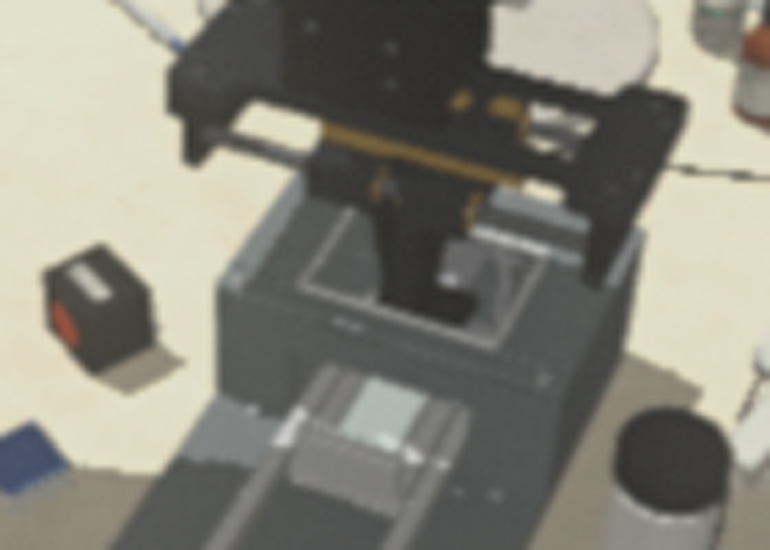

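View pics/r_scene.png

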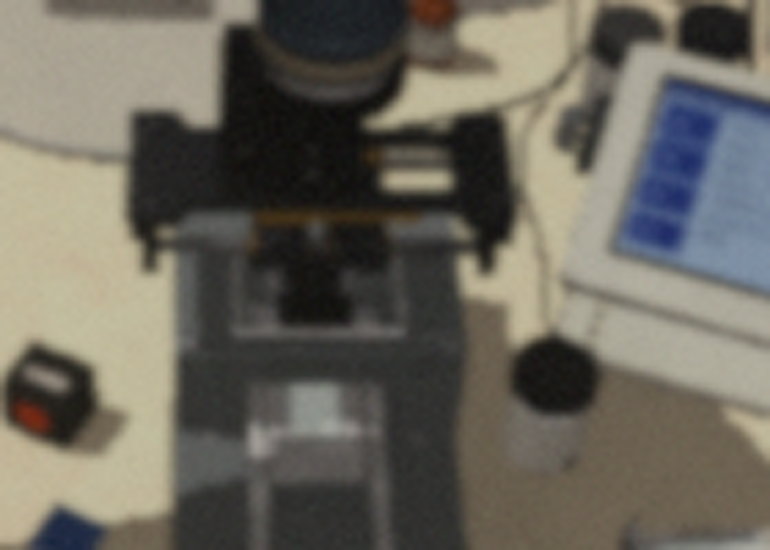

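Request:
send_rows:
  increments:
    - [0.1,0,0,0,0,0,0]
    - [0,0,0,0,0,0,0]

```text
clock: 17.75
tool_pos: [0.5979, -0.1818, 0.0509]
tool_rot: [0.68, 0.194, -0.68, 0.194]
contact_force: [-0.4, -0.1, 0.1]
grip_width: 0.006
```

Request:
send_rows:
  increments:
    - [0.1,0,0,0,0,0,0]
    - [0,0,0,0,0,0,0]

```text
clock: 17.95
tool_pos: [0.5977, -0.1819, 0.049]
tool_rot: [-0.68, -0.194, 0.68, -0.194]
contact_force: [0.3, -0.2, 1.2]
grip_width: 0.005
```

Request:
send_rows:
  increments:
    - [0.1,0,0,0,0,0,0]
    - [0,0,0,0,0,0,0]

```text
clock: 18.15
tool_pos: [0.5975, -0.182, 0.0469]
tool_rot: [-0.68, -0.194, 0.68, -0.194]
contact_force: [-1.7, -0.5, 2.8]
grip_width: 0.005
```

Request:
send_rows:
  increments:
    - [0.1,0,0,0,0,0,0]
    - [0,0,0,0,0,0,0]

```text
clock: 18.35
tool_pos: [0.5976, -0.1819, 0.0449]
tool_rot: [-0.68, -0.194, 0.68, -0.194]
contact_force: [-1.2, -1.1, 3.4]
grip_width: -0.0
```

Contact at TCP z ≈ 0.049; force 3.4 N. Pressing on in 2 mm steps.

Request:
send_rows:
  increments:
    - [0.1,0,0,0,0,0,0]
    - [0,0,0,0,0,0,0]

```text
clock: 18.55
tool_pos: [0.5975, -0.1819, 0.0428]
tool_rot: [-0.68, -0.194, 0.68, -0.194]
contact_force: [-1.3, -1.5, 2.0]
grip_width: 0.007
```

Request:
send_rows:
  increments:
    - [0.1,0,0,0,0,0,0]
    - [0,0,0,0,0,0,0]

```text
clock: 18.75
tool_pos: [0.5975, -0.1819, 0.0408]
tool_rot: [-0.68, -0.194, 0.68, -0.194]
contact_force: [-2.8, -3.6, 3.2]
grip_width: 0.011
```

```bash
python3 fit.py|grep TCP; python3 - <<'E'
from h import *
print(robot.get_state()["contact_force"])
for n in("side","scene"):
    d=robot.camera(n);x0,y0=(215,140) if n=="side" else (225,135)
    cv2.imwrite(f"pics/s_{n}.png",cv2.resize(d["frame"][y0:y0+100,x0:x0+140,::-1],None,fx=5.5,fy=5.5,interpolation=2))
d=robot.camera("wrist");cv2.imwrite("pics/s_w.png",d["frame"][:,:,::-1])
E
```

```text
TCP press 0.05115833514812686 0.003282893519143966 0.04079001567337032
[-2.79692479 -3.57164475  3.178168  ]
```

View pics/s_side.png

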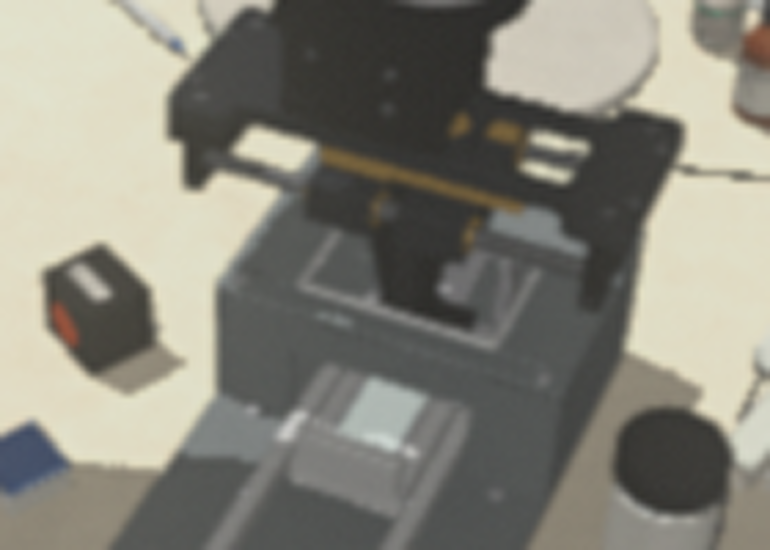

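View pics/s_w.png

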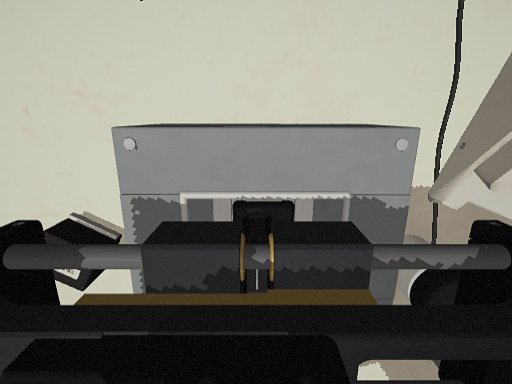

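```bash
python3 - <<'E'
from h import *
from scipy.spatial.transform import Rotation as R
s=robot.get_state();M=R.from_quat(s["tool_rot"]).as_matrix();print(s["contact_force"],s["ft_torque"])
d=robot.camera("side");x0,y0=255,165
im=cv2.resize(d["frame"][y0:y0+50,x0:x0+75,::-1],None,fx=10,fy=10,interpolation=2)
cv2.imwrite("pics/t.png",im)
d=robot.camera("wrist");cv2.imwrite("pics/t_w.png",cv2.resize(d["frame"][180:310,130:390,::-1],None,fx=3,fy=4,interpolation=0))
for t in(-.045,-.035,-.025):
  for z in(-.02,-.012,0):
    a=proj(d,s["tool_pos"]+M[:,0]*t+M[:,2]*z)[0];b=proj(d,s["tool_pos"]+M[:,0]*t+M[:,2]*z+M[:,1]*.1)[0];print(t,z,a.round(0),"px/100mm",abs(b[0]-a[0]).round(0))
E
```

```text
[-2.70894158 -2.70309895  4.58346501] [-0.46676997  0.52653847  0.00770399]
-0.045 -0.02 [258. 232.] px/100mm 210.0
-0.045 -0.012 [258. 247.] px/100mm 207.0
-0.045 0 [258. 269.] px/100mm 202.0
-0.035 -0.02 [258. 224.] px/100mm 196.0
-0.035 -0.012 [258. 238.] px/100mm 193.0
-0.035 0 [258. 259.] px/100mm 188.0
-0.025 -0.02 [258. 217.] px/100mm 183.0
-0.025 -0.012 [258. 230.] px/100mm 180.0
-0.025 0 [258. 250.] px/100mm 176.0
```

View pics/t.png

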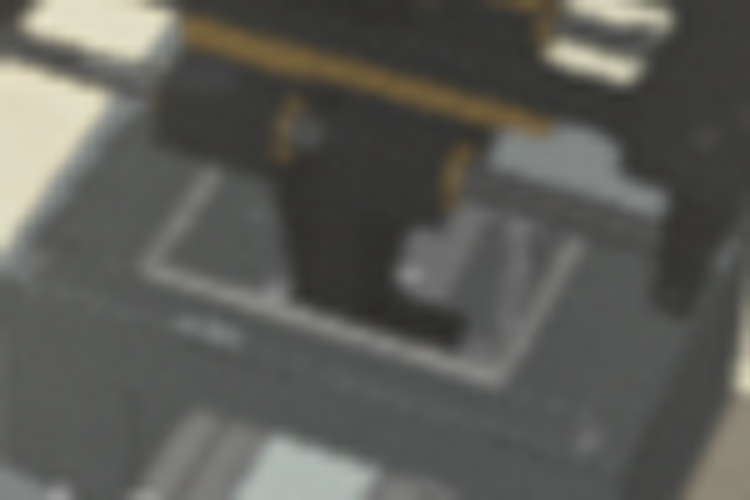

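View pics/t_w.png

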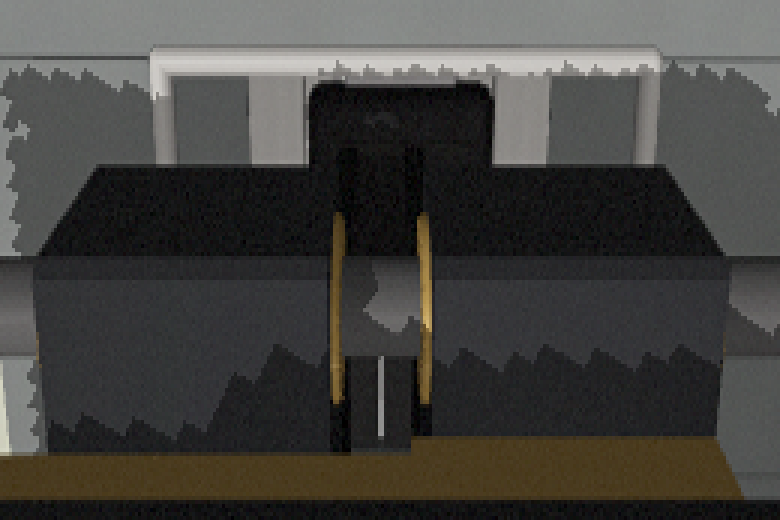

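```bash
python3 - <<'E'
from h import *
from scipy.spatial.transform import Rotation as R
s=robot.get_state();M=R.from_quat(s["tool_rot"]).as_matrix();P=s["tool_pos"]
W=robot.camera("wrist");S=robot.camera("side")
pt=lambda t,y,z:P+M@np.array([t,y,z])
for du in(0,2):
  for dv in(0,-2,2):
    f=lambda q:np.r_[proj(W,pt(q[0],q[1],q[2]))[0]-[162.3,220.7],proj(S,pt(q[0],q[1],q[3]))[0]-[270+du,179+dv]]
    g=least_squares(f,[-.04,-.05,-.02,.02]);print(du,dv,g.x.round(4),g.cost.round(3), "z bottom",P[2]-g.x[0])
# bracket tips check in side, finger tip prediction
print([(proj(S,pt(t,0,0.0117))[0]-[255,165])*10 for t in(-.045,0,.003)])
E
```

```text
0 0 [-0.0673 -0.0366 -0.0347  0.027 ] 0.0 z bottom 0.10825873741226358
0 -2 [-0.0952 -0.0261 -0.0458  0.0514] 0.0 z bottom 0.13616986177565016
0 2 [-0.0365 -0.0482 -0.0224  0.0001] 0.0 z bottom 0.07743915767288284
2 0 [-0.0223 -0.0536 -0.0167 -0.0239] 0.0 z bottom 0.06327281431931414
2 -2 [-0.0548 -0.0414 -0.0297  0.0051] 0.0 z bottom 0.09574460629688028
2 2 [ 0.0139 -0.0672 -0.0023 -0.0561] 0.0 z bottom 0.027111444950393946
[array([326.53092389, 221.79909154]), array([316.97710808, 367.77136332]), array([316.36388131, 377.14082434])]
```

Body clearance over the guard is still about 12 mm and the force is spring-like, so I press on in 1 mm steps until the lever's stop shows as a jump in force.

Request:
send_rows:
  increments:
    - [0.05,0,0,0,0,0,0]
    - [0,0,0,0,0,0,0]

```text
clock: 19.3
tool_pos: [0.5977, -0.1817, 0.0399]
tool_rot: [-0.68, -0.194, 0.68, -0.194]
contact_force: [-2.9, -3.6, 3.1]
grip_width: -0.002
```

Request:
send_rows:
  increments:
    - [0.05,0,0,0,0,0,0]
    - [0,0,0,0,0,0,0]

```text
clock: 19.5
tool_pos: [0.5977, -0.1817, 0.0388]
tool_rot: [-0.68, -0.194, 0.68, -0.194]
contact_force: [-3.4, -3.1, 3.4]
grip_width: 0.003
```

Request:
send_rows:
  increments:
    - [0.05,0,0,0,0,0,0]
    - [0,0,0,0,0,0,0]

```text
clock: 19.7
tool_pos: [0.5977, -0.1818, 0.0384]
tool_rot: [0.68, 0.194, -0.68, 0.194]
contact_force: [-3.7, -3.1, 6.5]
grip_width: 0.004
```

Request:
send_rows:
  increments:
    - [0.05,0,0,0,0,0,0]
    - [0,0,0,0,0,0,0]
    - [0,0,0,0,0,0,0]

```text
clock: 20.0
tool_pos: [0.5977, -0.1818, 0.0381]
tool_rot: [0.68, 0.194, -0.68, 0.194]
contact_force: [-4.8, -2.6, 10.3]
grip_width: 0.004
```

```bash
python3 fit.py|grep TCP; python3 - <<'E'
from h import *
s=robot.get_state();print(s["contact_force"],s["tool_pos"])
for n in("side","scene"):
    d=robot.camera(n);x0,y0=(215,140) if n=="side" else (225,135)
    cv2.imwrite(f"pics/u_{n}.png",cv2.resize(d["frame"][y0:y0+100,x0:x0+140,::-1],None,fx=5.5,fy=5.5,interpolation=2))
d=robot.camera("wrist");cv2.imwrite("pics/u_w.png",cv2.resize(d["frame"][180:310,130:390,::-1],None,fx=3,fy=4,interpolation=0))
p=np.load("p.npy")
# plate rear edge at angle a: hinge at x=111,z~48
E
```

```text
TCP press 0.05138455883689346 0.003282123781904591 0.03806802146113572
[-4.84034644 -2.61129542 10.33527657] [ 0.59772851 -0.18178448  0.03806802]
```

View pics/u_w.png

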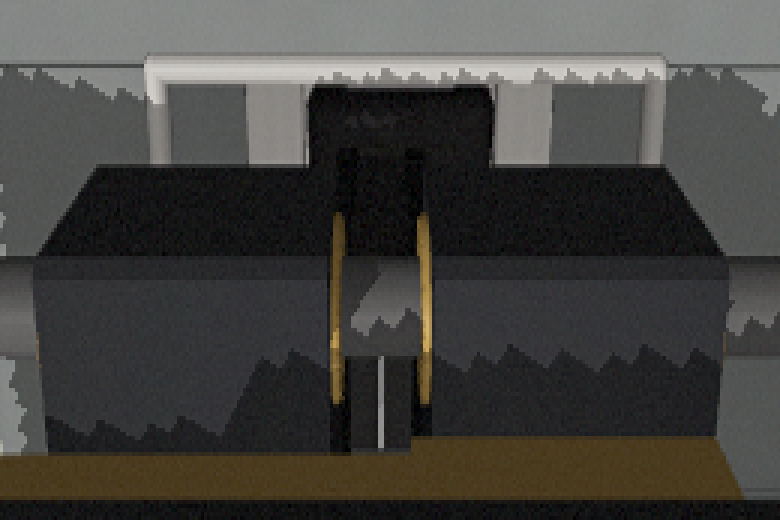

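View pics/u_side.png

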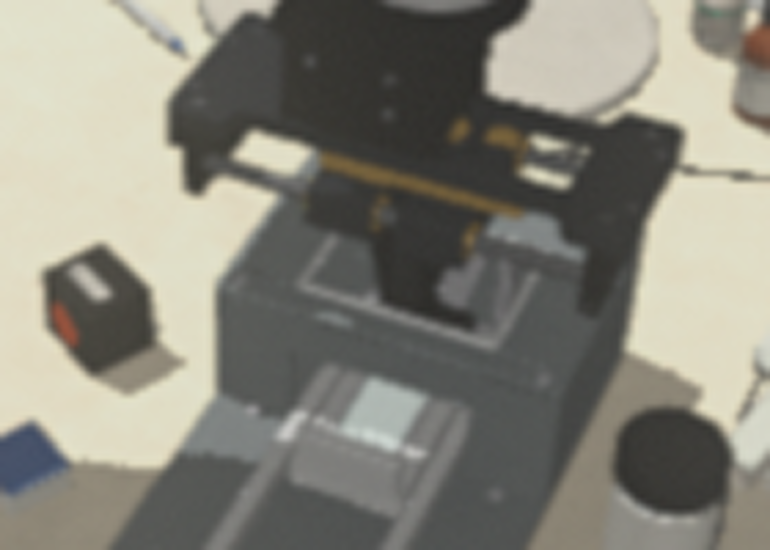

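```bash
python3 - <<'E'
from h import *
p=np.load("p.npy");d=robot.camera("wrist")
print("bead inner back",proj(d,P2W(p,(54.3+29,0,74)))[0],"seen",180+83/4)
for dz in(0,-3):
  for a in(0,.1,.19,.24):
    x,z=111-57+18,52
    rx,rz=-(57-18),4
    X=111+rx*np.cos(a)-0*rz; Z=52+rx*np.sin(a)+dz
    print(dz,a,[ (proj(d,P2W(p,(X,y,Z)))[0]).round(1).tolist() for y in(20,-20)])
print("seen cols",130+308/3,130+493/3,"row",180+87/4)
E
```

```text
bead inner back [264.721928   202.31988493] seen 200.75
0 0 [[229.4, 209.1], [297.5, 209.2]]
0 0.1 [[230.0, 206.7], [296.6, 206.7]]
0 0.19 [[230.5, 204.0], [295.8, 204.1]]
0 0.24 [[230.8, 202.4], [295.4, 202.5]]
-3 0 [[229.8, 207.5], [296.8, 207.5]]
-3 0.1 [[230.4, 205.1], [295.9, 205.1]]
-3 0.19 [[230.9, 202.5], [295.1, 202.6]]
-3 0.24 [[231.2, 201.0], [294.7, 201.0]]
seen cols 232.66666666666669 294.33333333333337 row 201.75
```

The wrist view gives a lever angle of about 0.21–0.24 rad, and the force jumped from 3–4 N to 10 N at the stop. The carrier, cube, case and coverslips are where they should be. I hand the job in.

```bash
python3 - <<'E'
from station import robot
s=robot.get_state();print(s["clock"],s["contact_force"],s["tool_pos"]);print(robot.finish_job())
E
```

```text
20.2 [-3.92465426 -2.98854147  9.62020433] [ 0.59772028 -0.18178641  0.03807825]
the job is handed in; nothing more can be done
None
```

I pushed the carrier to its stop, pressed the lever down through the window, and handed in at 20.2 s with the shut fingers holding it down. The hand-in gives no verdict, so the points below rest on my own checks.

- **Carrier:** I moved only the silver carrier in the press. The arm stalled at about 10 N, and the plate edge in the wrist picture matched x ≈ +25 mm (fully in).
- **Lever:** the vertical force rose from 3–4 N to about 10 N at the lever's stop. The wrist picture gives an angle of 0.21–0.24 rad, above the 0.19 needed.
- **Bystanders:** cube and case looked unmoved in every picture. I could not check the coverslips fully, because they were partly cut off in the last crops. I did not measure any of the three after the moves.

**Failed or disagreed:**
- **First push missed:** the fingers passed over the plate without touching it, because the tips seem to end about level with the TCP rather than 25 mm ahead. I backed up, went lower and pushed again.
- **Guard clearance:** the fingers looked clear of the window edge. The gripper body's height over the guard could not be pinned down from the pictures, so I relied on the stated dimensions, which put it about 9 mm above the guard's bead at the end.
- **Sideways force:** about 5 N pushed the fingers towards the robot while pressing. I took it for friction on the tilting plate and did not confirm that.
- **Press height:** the fit suggested the press sits about 3 mm lower than nominal.

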